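# Record the closed weight of the sample tins on the tasting counter

## Robot

A 6-joint arm with a two-finger parallel gripper is mounted at the origin on the work surface. World frame = base frame: x ahead of the robot, y to its left, z up, the work surface at z = 0. Lengths are in m, angles in rad, forces in N, time in s.
With the tool pointing down it reaches from about 0.35 to 0.975 m from the base axis. Payload 4.9 kg.
Tool frame: the origin (TCP) lies midway between the tips of the shut fingers; the grasp point (between the pads) lies 19 mm behind it; z points along the fingers, y is the direction in which the jaws open and shut (so a half turn about z gives the same grasp; the last joint's range is limited). The gripper opens to 85 mm and grips with 20 to 120 N. Pads are 22 mm wide; open, the fingers measure 114 mm over their backs; the gripper's body (76 mm by 85 mm) begins 54 mm behind the grasp point. The pads swing forward as they close: fully open they stand 13 mm farther back than shut.
Start: joints at [-1.424, 0.053, 1.613, -0, 1.476, -0.119], TCP at [0.164, -0.603, 0.231] pointing down, gripper open.
Joint ranges: [-3.01, 3.01], [-1.01, 2.22], [0.06, 2.58], [-1.02, 4.17], [0.09, 2.62], [-3.14, 3.14]. Speed limits (rad/s): [2.57, 2.57, 3.14, 3.14, 3.14, 3.14].

## Interface

Orientations are given as a unit quaternion [w, x, y, z].
In Python, from plant import state, grab_frame, camera_params, job_done, boxes_of gives the robot as it stands.
- The arm moves only by the tool step_arm, never from a script. Its argument "steps" is a list of rows, each a list of 4 numbers: the shift along the tool's x, y, z in mm, then the turn about the tool's z in degrees. A call has 1 to 8 rows; each row shifts and turns the pose as measured when the row begins, along the tool's axes as they then stand; what a row does not reach is not made up. A row lasts 1/10 s, in which the tool goes at most 50 mm and 8.59 degrees, less where a joint would pass 70% of its speed; a pose out of reach is approached as far as the arm can. A call is refused whole if a number of a shift passes 50 or a number of a turn 8.59, either way. A call with a gripper value outside its range is refused whole. "claw" is the opening in per cent of the stroke, from 0 (shut) to 100 (fully open), set as the call begins (left out, the last holds). The fingers move at their own pace and stop on an object; the grip force is fixed at half the most. Time passes only in rows, so rows that do not move let the fingers close. It gives the time, the measured TCP pose, the force and the opening at its end, in the units of the state.
- state(): the state, without advancing time (a new reading comes with each control period).
- grab_frame(name): name is "scene" or "side" or "wrist"; returns (picture, depth): 384x512x3 uint8, red, green, blue; 384x512 float32, m along the optical axis (not along the pixel's ray), 0 where there is no reading.
- camera_params(name): a dict with "mtx" (3x3 intrinsics, pixels), "extrinsics" (4x4, takes a point from camera to world coordinates); the wrist camera has in their place "T_tool_cam" (4x4, takes a point from camera to tool coordinates, whose origin is the TCP and whose axes are the flange's). Camera axes: x right, y down, z forward; pixel columns grow to the right and rows downward; lengths in m; the calibration is good to about 2 mm. A picture is of the moment at which its call begins: read the wrist's pose just before it. camera_params takes no time and is no camera call.
- job_done(): hands the job in, once; it reports no verdict.
Trained networks look in the newest picture that a camera, given by its name, has taken for a name from the list of things; names that differ only in an ending like _2 or _b are one class to them, and where a whole thing is asked for, a point or a joint stands for the part that bears it (a point fixed in the world has none). Each returns a list of dicts, best first, with "p" (0 to 1); they miss things now and then, are a little off and sometimes report something else, mostly with a low value. They report only what shows in the picture. A call takes as long as a camera call. They do not tell look-alikes from the thing itself.
- boxes_of(camera, label): "box" ([left, top, width, height] in pixels, round what is visible of it).
The state is a dict: "time": time; "joint_pos": joint angles; "joint_vel": joint speeds; "joint_efforts": joint torques, N m; "tool_pos": TCP position; "tool_rot": TCP orientation; "contact_force": force on the tool from outside, world axes, zero at the start; "ft_torque": the same for the moment, N m; "gripper_width": opening from 0.0 (shut) to 1.0 (fully open).
Only numpy, scipy, OpenCV 4.12 (cv2) and the standard library are available. Lean on these libraries where they do the work, as an engineer would, in place of code of your own. Each camera call takes 0.05 s, during which the arm holds its last target. There are 200 camera calls.

## Task

Zero the empty scale by pressing its dome key just until it clicks, not down to the stop, and let it come up. Then stand every tin on the weighing plate, closed with its own matching lid (a lid whose tin is missing is not needed), and press the key to the click in the same way to record the weight. Finally set all the tins, upright and still closed, on the serving board, and leave the teapot, carafe and jar where they are.

Things in the scene. Friction and masses are not known exactly. Their poses are not given: they have to be found in the camera images.
- tin_wide: The wide sample tin: open-topped, bare aluminium, round, 64 mm across, 50 mm tall, walls 4 mm, about 120 g, standing upright. May be absent in a given start. Origin: centre of its underside; z up.
- tin_narrow: The narrow sample tin: open-topped, bare aluminium, round, 46 mm across, 50 mm tall, walls 4 mm, about 120 g, standing upright. May be absent in a given start. Origin: centre of its underside; z up.
- tin_square: The square sample tin: open-topped, bare aluminium, square, 54 x 54 mm (sides along its x and y axes), 50 mm tall, walls 4 mm, about 120 g, standing upright. May be absent in a given start. Origin: centre of its underside; z up.
- lid_wide: Pale wooden lid that fits the wide tin only: a plate round, 63 mm across and 4 mm thick, under it a 6 mm deep plug 51 mm across that drops into the tin's mouth with about 2.5 mm play all round, on top a knob 16 mm across and 18 mm tall. It lies plug down on the counter, 28 mm tall in all. Origin: centre of the plug's underside (so it lies 44 mm above the tin's origin when the lid is on); z up. Always present, even if its tin is absent.
- lid_narrow: Pale wooden lid that fits the narrow tin only: a plate round, 45 mm across and 4 mm thick, under it a 6 mm deep plug 33 mm across that drops into the tin's mouth with about 2.5 mm play all round, on top a knob 16 mm across and 18 mm tall. It lies plug down on the counter, 28 mm tall in all. Origin: centre of the plug's underside (so it lies 44 mm above the tin's origin when the lid is on); z up. Always present, even if its tin is absent.
- lid_square: Pale wooden lid that fits the square tin only: a plate square, 53 x 53 mm (sides along its x and y axes) and 4 mm thick, under it a 6 mm deep plug 41 x 41 mm that drops into the tin's mouth with about 2.5 mm play all round, on top a knob 16 mm across and 18 mm tall. It lies plug down on the counter, 28 mm tall in all. Origin: centre of the plug's underside (so it lies 44 mm above the tin's origin when the lid is on); z up. Always present, even if its tin is absent.
- scale: White bench scale, fixed, 205 mm deep (x) by 285 mm wide (y). Steel weighing plate at its back, and along its -x edge a strip (22 mm high) with a dark display and one round grey key. Origin: centre of its underside; z up, x towards the back.
- platform (a point): Centre of the weighing plate's top, 28 mm above the counter; the plate measures 140 mm (along the scale's x) by 281 mm (along its y), flat, no rim.
- key_top (a point): Centre of the top of the scale's dome key, which moves with the key. The key is 32 mm across and stands 12 mm proud of the strip (34 mm above the counter) when up.
- key (a joint): Downward travel of the dome key in m: 0 up, 0.008 bottomed out. Snap action: the force rises to a peak of about 3.7 N at 2 mm, then clicks down, passing 2 N at 4 mm, to about 1 N at 5.6 mm, and rises again towards the hard stop at 8 mm. It counts as clicked beyond 2.5 mm and as pushed too far beyond 6.8 mm; it springs back up when let go (up: under 1 mm).
- board: Dark wooden serving board, fixed, 150 mm (x) by 285 mm (y), 12 mm thick, no rim. Origin: centre of its underside.
- board_top (a point): Centre of the serving board's top face, 12 mm above the counter; its axes are the board's.
- teapot: White ceramic teapot, 104 mm across without spout and handle, 100 mm tall: a bystander. Origin: centre of its underside.
- carafe: Plain glass carafe, 80 mm across, 90 mm tall: a bystander. Origin: centre of its underside.
- syrup: Closed jar, 60 mm across, 100 mm tall: a bystander. Origin: centre of its underside.
Not all that is in view belongs to the job. What is shaped like the tin_square but purple is not meant. Leave any orange look-alike of the tin_wide alone.

How it is judged:
By the outcome, as a careful person would: the job done as asked, in the order asked, and still so for the second after the job is handed in, with the robot touching nothing.
Of tin_wide, tin_narrow, tin_square only 2 to 3 are there at a start; the rules pass over those that are not, and their reading is None.
At some moment in a run one of tin_wide, tin_narrow, tin_square may be knocked a few centimetres aside while the robot is not near it.
It also fails if it takes over 210 s, if anything falls off the work surface, if the arm or the gripper's body presses on something with over 40 N, if the wrist force passes 120 N, or if a joint passes its speed limit or range.

## Working session

There is one attempt and no reset: what is moved stays moved. The work goes in short steps, Python scripts to look and compute and a tool call to move; the robot and the scene stay as the last step left them, time stands still between calls to the robot, and variables do not carry over. Pictures are saved under pics/ and viewed, about 12 in all and at most 16, crops included, and the job is handed in when it is done.

Besides the shell and the picture viewer there is one more tool, called after "Emit:" by a JSON object that holds its "name" and its "arguments". step_arm: Moves the arm, as the interface text tells. Its arguments: {"type":"object","properties":{"steps":{"type":"array"},"claw":{"type":"number"}},"required":["steps"]}

```bash
mkdir -p pics; ls; cat > h.py <<'E'
import numpy as np, cv2
from plant import *
def save(n,im): cv2.imwrite('pics/'+n,cv2.cvtColor(im,cv2.COLOR_RGB2BGR))
def R(q):
    w,x,y,z=q
    from scipy.spatial.transform import Rotation as r
    return r.from_quat([x,y,z,w]).as_matrix()
def cloud(name):
    s=state(); im,d=grab_frame(name); p=camera_params(name); K=np.array(p['mtx'])
    if 'extrinsics' in p: T=np.array(p['extrinsics'])
    else:
        T=np.eye(4);T[:3,:3]=R(s['tool_rot']);T[:3,3]=s['tool_pos'];T=T@np.array(p['T_tool_cam'])
    v,u=np.mgrid[:384,:512]
    P=np.stack([(u-K[0,2])/K[0,0]*d,(v-K[1,2])/K[1,1]*d,d],-1)@T[:3,:3].T+T[:3,3]
    P[d==0]=np.nan
    return im,d,P,T,K
E
cat > a.py <<'E'
from h import *
s=state();print(s['time'],s['tool_pos'],s['tool_rot'],s['contact_force'])
print(R(s['tool_rot']).round(3))
ims=[]
for c in ['scene','side']:
    im,d,P,T,K=cloud(c);np.savez('/tmp/%s.npz'%c,im=im,P=P,T=T,K=K)
    save(c+'1.png',im)
    print(c,T[:3,3].round(3),T[:3,2].round(2))
    for l in ['tin_wide','tin_narrow','tin_square','lid_wide','lid_narrow','lid_square','scale','key_top','board','teapot','carafe','syrup']:
        for b in boxes_of(c,l)[:4]:
            x,y,w,h=b['box'];
            sub=P[int(y):int(y+h)+1,int(x):int(x+w)+1].reshape(-1,3)
            print(l,[round(t) for t in b['box']],round(b['p'],2),np.nanmedian(sub,0).round(3),np.nanmax(sub[:,2]).round(3))
print(camera_params('wrist'))
E
python3 a.py
```

```text
pics
0.0 [ 0.16407403 -0.60242112  0.23004813] [-1.04537106e-03  9.91181610e-01  1.32506311e-01 -2.81024737e-05] [ 0.45625315 -0.00698855 -0.85738683]
[[ 0.965  0.263 -0.   ]
 [ 0.263 -0.965  0.002]
 [ 0.    -0.002 -1.   ]]
scene [ 0.899 -0.543  1.052] [-0.29  0.44 -0.85]
tin_wide [268, 180, 30, 32] 0.61 [0.598 0.001 0.007] 0.053
tin_wide [295, 146, 23, 33] 0.58 [0.599 0.121 0.017] 0.055
tin_wide [127, 281, 18, 13] 0.28 [ 0.451 -0.374  0.031] 0.039
tin_square [145, 171, 34, 34] 0.95 [ 0.331 -0.135  0.005] 0.052
tin_square [193, 182, 32, 34] 0.74 [ 0.45  -0.1    0.008] 0.054
tin_square [95, 223, 148, 152] 0.73 [ 0.523 -0.351  0.018] 0.039
lid_wide [242, 136, 27, 18] 0.67 [0.456 0.103 0.007] 0.029
lid_narrow [261, 228, 20, 18] 0.56 [ 0.631 -0.106  0.007] 0.032
lid_square [126, 279, 17, 17] 0.7 [ 0.447 -0.373  0.028] 0.039
lid_square [216, 165, 31, 21] 0.58 [ 0.454 -0.01   0.004] 0.05
scale [96, 222, 148, 152] 0.64 [ 0.522 -0.349  0.018] 0.039
key_top [128, 280, 16, 16] 0.56 [ 0.45  -0.373  0.031] 0.039
key_top [258, 227, 24, 18] 0.49 [ 0.629 -0.104  0.006] 0.032
board [283, 60, 78, 85]
[... 800 characters left out ...]
 0.056
teapot [331, 213, 42, 50] 0.87 [ 0.751 -0.245  0.073] 0.106
carafe [308, 124, 27, 38] 0.78 [0.761 0.187 0.051] 0.096
syrup [329, 163, 22, 44] 0.7 [ 0.776 -0.032  0.05 ] 0.106
{'mtx': array([[304.90798062,   0.        , 256.07348466],
       [  0.        , 304.90798062, 192.79973192],
       [  0.        ,   0.        ,   1.        ]]), 'T_tool_cam': array([[-2.05316607e-04, -9.62595548e-01, -2.70942371e-01,
         6.94394375e-02],
       [ 9.99999412e-01, -4.86035667e-04,  9.68985697e-04,
        -3.16998970e-04],
       [-1.06442897e-03, -2.70942013e-01,  9.62595082e-01,
        -1.43770327e-01],
       [ 0.00000000e+00,  0.00000000e+00,  0.00000000e+00,
         1.00000000e+00]])}
```

```bash
python3 -c "
import cv2,numpy as np
a=cv2.imread('pics/scene1.png');b=cv2.imread('pics/side1.png')
"; ls pics
```

```text
scene1.png
side1.png
```

View pics/scene1.png

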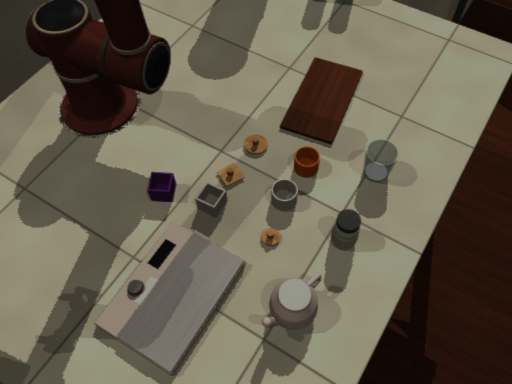

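View pics/side1.png

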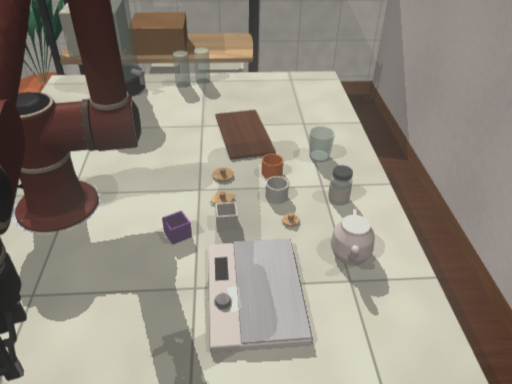

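Both pictures agree. The grey square tin is at scene px (211,198) and the grey round wide tin at (285,193). The purple and orange look-alikes are at (161,186) and (307,161). The lids are at (256,144), (231,175) and (270,237), the key at (135,288), and there is no narrow tin. Next I'll measure precisely from the clouds.

```bash
cat > m.py <<'E'
import numpy as np,cv2
C={c:np.load('/tmp/%s.npz'%c) for c in ['scene','side']}
def reg(c,x,y,r,z0,z1):
    P=C[c]['P'].reshape(-1,3)
    return P[(np.hypot(P[:,0]-x,P[:,1]-y)<r)&(P[:,2]>z0)&(P[:,2]<z1)]
for n,x,y,r,z0,z1 in [('tsq',.455,-.11,.05,.044,.06),('twide',.6,0,.05,.044,.06),('lsq knob',.454,-.005,.04,.02,.04),('lsq',.454,-.005,.04,.006,.018),('lw knob',.456,.103,.045,.02,.04),('lw',.456,.103,.045,.006,.018),('ln knob',.63,-.106,.03,.02,.04),
  ('key',.447,-.374,.03,.029,.042),('plate',.555,-.36,.25,.02,.034),('board',.535,.328,.2,.007,.017)]:
    for c in C:
        q=reg(c,x,y,r,z0,z1)
        if len(q)<4: print(n,c,len(q)); continue
        (cx,cy),_w,a=cv2.minAreaRect((q[:,:2]*1000).astype(np.float32)); ec=cv2.minEnclosingCircle((q[:,:2]*1000).astype(np.float32))
        print(n,c,len(q),'med',(np.median(q,0)*1000).round(1),'rect',round(cx,1),round(cy,1),np.round(_w,1),round(a,1),'circ',np.round(ec[0],1),round(ec[1],1))
E
python3 m.py
```

```text
tsq scene 181 med [ 461.5 -103.6   47.6] rect 460.2 -102.4 [55.5 55.6] 3.8 circ [ 460.5 -102.7] 37.9
tsq side 173 med [ 460.4 -104.1   50.3] rect 460.8 -98.1 [54.1 58.8] 3.5 circ [460.2 -99.7] 36.2
twide scene 147 med [606.1   2.   47.8] rect 604.0 1.5 [60.1 63.2] 30.8 circ [603.9   1.2] 32.6
twide side 152 med [603.7  -1.   49.8] rect 603.5 4.5 [62.5 63.1] 2.8 circ [603.4   3.8] 33.4
lsq knob scene 34 med [452.1  -8.8  25.6] rect 451.7 -8.5 [14.1 15.6] 59.9 circ [451.4  -8.6] 8.0
lsq knob side 32 med [451.2  -5.7  27.8] rect 450.9 -5.7 [16.7 17.9] 41.9 circ [449.7  -4.3] 11.0
lsq scene 283 med [455.  -11.7   8.6] rect 451.3 -8.6 [53.1 53.6] 64.1 circ [450.6  -7.5] 35.8
lsq side 177 med [447.8  -6.4  12.4] rect 451.3 -3.8 [53.4 55.7] 66.5 circ [450.9  -4. ] 35.7
lw knob scene 31 med [454.  105.5  25. ] rect 452.7 106.3 [14.7 16.3] 65.1 circ [453.7 106.9] 9.8
lw knob side 29 med [452.6 108.4  28.8] rect 454.3 109.3 [14.7 14. ] 44.7 circ [454.  110.4] 8.3
lw scene 281 med [457.1 102.9   8.8] rect 455.0 106.7 [61.4 61.4] 89.9 circ [454.7 106.2] 32.0
lw side 192 med [454.7 104.6  12.2] r
[... 183 characters left out ...]
629.1 -103.5   28.2] rect 629.0 -102.4 [14.  17.1] 12.7 circ [ 630.5 -102.5] 9.9
key scene 156 med [ 449.2 -373.7   33.1] rect 448.1 -373.2 [30.2 29.1] 15.9 circ [ 447.7 -372.8] 16.3
key side 160 med [ 447.2 -372.    35. ] rect 447.8 -370.2 [29.9 30.3] 70.8 circ [ 445.8 -369.3] 17.3
plate scene 10535 med [ 533.5 -348.5   26.2] rect 545.6 -345.3 [351.2 363.4] 63.1 circ [ 572.5 -318.9] 219.9
plate side 9573 med [ 519.9 -356.7   28.7] rect 551.4 -341.6 [351.  365.8] 65.5 circ [ 573.5 -318.2] 218.4
board scene 3764 med [531.3 327.9  10.2] rect 533.5 308.0 [149.8 356.1] 9.4 circ [539.  313.6] 184.6
board side 1845 med [527.5 325.1  14.4] rect 532.5 329.0 [337.7 369.6] 0.4 circ [541.5 326. ] 197.9
```

Emit:
{"name": "step_arm", "arguments": {"steps": [[42,-18,6,0],[42,-18,6,0],[42,-18,6,0],[42,-18,6,0],[42,-18,6,0],[42,-18,6,0],[42,-18,6,0],[40,-18,6,0]], "claw": 0}}

```text
time: 2.1
tool_pos: [0.4553, -0.3745, 0.1835]
tool_rot: [0.004, 0.992, 0.127, 0.001]
contact_force: [0.3, -0.9, -0.7]
gripper_width: 0.002
```

```bash
cat > w.py <<'E'
import sys
from h import *
def go(p,yawdeg=None):
    s=state();M=R(s['tool_rot']);d=M.T@(np.array(p)-s['tool_pos'])*1000
    return d.round(1)
def look(n):
    im,d,P,T,K=cloud('wrist');np.savez('/tmp/w.npz',im=im,P=P,T=T,K=K);save(n+'.png',im);return im,P
def st():
    s=state();M=R(s['tool_rot']);print('t',round(s['time'],2),'pos',(s['tool_pos']*1000).round(1),'yaw',np.degrees(np.arctan2(M[1,0],M[0,0])).round(2),'tilt',M[2].round(3),'F',np.round(s['contact_force'],2),'g',round(s['gripper_width'],3))
E
cat > b.py <<'E'
from w import *
st();im,P=look('w1')
for l in ['key_top']:
    for b in boxes_of('wrist',l)[:2]: print(b)
q=P.reshape(-1,3);
k=q[(np.hypot(q[:,0]-.448,q[:,1]+.3715)<.025)&(q[:,2]>.028)&(q[:,2]<.04)]
print(len(k),np.median(k,0),cv2.minEnclosingCircle((k[:,:2]*1000).astype(np.float32)),k[:,2].max())
print('to key',go([.448,-.3715,.05]))
E
python3 b.py
```

```text
t 2.1 pos [ 455.3 -374.5  183.5] yaw 14.56 tilt [ 0.     0.007 -1.   ] F [ 0.33 -0.86 -0.69] g 0.002
{'box': [234.2, 169.2, 28.1, 31.5], 'p': 0.97}
784 [ 0.45027444 -0.36961884  0.03494734] ((449.423583984375, -369.7355041503906), 15.783376693725586) 0.03693068468522015
to key [ -8.3  -3.4 132.3]
```

View pics/w1.png

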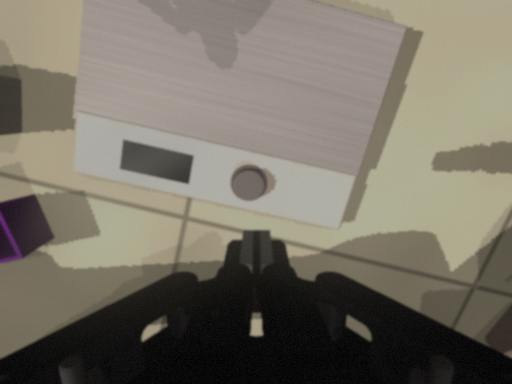

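Key at px (249,182), about (449, -370.5) mm. I'll go over it and down to just above.

Emit:
{"name": "step_arm", "arguments": {"steps": [[-7,-4,30,0],[0,0,30,0],[0,0,30,0],[0,0,30,0],[0,0,12,0],[0,0,0,0]]}}

```text
time: 2.8
tool_pos: [0.4502, -0.3733, 0.0497]
tool_rot: [0.005, 0.991, 0.131, 0.002]
contact_force: [-0.3, -0.5, -0.2]
gripper_width: -0.002
```

```bash
python3 -c "
from w import *
st();print(go([.449,-.3705,.037]))"
```

```text
t 2.8 pos [ 450.2 -373.3   49.7] yaw 15.07 tilt [ 0.002  0.011 -1.   ] F [-0.34 -0.49 -0.19] g -0.002
[-0.4 -3.2 12.7]
```

Emit:
{"name": "step_arm", "arguments": {"steps": [[0,-3,8,0],[0,0,3,0],[0,0,0,0]]}}

```text
time: 3.1
tool_pos: [0.4507, -0.3727, 0.0416]
tool_rot: [0.008, 0.991, 0.131, 0.003]
contact_force: [-0.5, -0.2, -0.8]
gripper_width: 0.0
```

Emit:
{"name": "step_arm", "arguments": {"steps": [[0,0,1.5,0],[0,0,0,0]]}}

```text
time: 3.3
tool_pos: [0.4517, -0.3737, 0.042]
tool_rot: [0.009, 0.991, 0.131, 0.004]
contact_force: [-0.2, 0.5, 0.7]
gripper_width: -0.001
```

Emit:
{"name": "step_arm", "arguments": {"steps": [[0,0,1.5,0],[0,0,0,0]]}}

```text
time: 3.5
tool_pos: [0.4523, -0.3743, 0.0416]
tool_rot: [0.01, 0.991, 0.131, 0.005]
contact_force: [-0.3, -0.3, 0.3]
gripper_width: -0.004
```

Emit:
{"name": "step_arm", "arguments": {"steps": [[-2,-2,3,0]]}}

```text
time: 3.6
tool_pos: [0.4504, -0.3735, 0.0392]
tool_rot: [0.011, 0.991, 0.131, 0.005]
contact_force: [0.5, -0.5, 0.2]
gripper_width: 0.0
```

Emit:
{"name": "step_arm", "arguments": {"steps": [[-2,-2,3,0]]}}

```text
time: 3.7
tool_pos: [0.4478, -0.372, 0.036]
tool_rot: [0.011, 0.991, 0.131, 0.005]
contact_force: [0.9, 0.5, -0.4]
gripper_width: 0.0
```

```bash
python3 -c "
from w import *
st();print(go([.449,-.3705,.037]));s=state();print(s['joint_vel'].round(4))"
```

```text
t 3.7 pos [ 447.8 -372.    36. ] yaw 15.07 tilt [ 0.008  0.022 -1.   ] F [ 0.91  0.48 -0.42] g 0.0
[ 1.5 -1.1 -1.1]
[-0.015  -0.0181  0.0729 -0.     -0.0676 -0.0143]
```

Emit:
{"name": "step_arm", "arguments": {"steps": [[1,-1,2.5,0]]}}

```text
time: 3.8
tool_pos: [0.4481, -0.3707, 0.0331]
tool_rot: [0.011, 0.991, 0.131, 0.005]
contact_force: [-1.4, -1.1, 3.3]
gripper_width: -0.001
```

Emit:
{"name": "step_arm", "arguments": {"steps": [[0,0,2,0]]}}

```text
time: 3.9
tool_pos: [0.4481, -0.3708, 0.0312]
tool_rot: [0.011, 0.991, 0.131, 0.005]
contact_force: [0.0, 1.5, 3.0]
gripper_width: -0.001
```

Emit:
{"name": "step_arm", "arguments": {"steps": [[0,0,1.3,0]]}}

```text
time: 4.0
tool_pos: [0.4481, -0.3708, 0.0299]
tool_rot: [0.011, 0.991, 0.131, 0.005]
contact_force: [-0.4, 0.1, 2.7]
gripper_width: -0.003
```

```bash
python3 -c "
from w import *
st()"
```

```text
t 4.0 pos [ 448.1 -370.8   29.9] yaw 15.06 tilt [ 0.007  0.022 -1.   ] F [-0.43  0.05  2.72] g -0.003
```

Emit:
{"name": "step_arm", "arguments": {"steps": [[0,0,0.9,0]]}}

```text
time: 4.1
tool_pos: [0.4481, -0.3708, 0.0289]
tool_rot: [0.011, 0.991, 0.131, 0.005]
contact_force: [-0.3, -0.9, 1.1]
gripper_width: 0.0
```

The force fell from 3.3 to 1.1 N, so the key has clicked. Lifting now and moving on to the square tin and lid.

Emit:
{"name": "step_arm", "arguments": {"steps": [[0,0,-40,0],[0,0,-45,0],[0,0,-45,0],[0,0,-40,0],[5,-45,0,0],[5,-45,0,0],[5,-45,0,0],[5,-45,0,0]]}}

```text
time: 4.9
tool_pos: [0.4186, -0.1864, 0.2001]
tool_rot: [0.009, 0.992, 0.127, 0.006]
contact_force: [-0.6, 0.2, 0.0]
gripper_width: 0.001
```

Emit:
{"name": "step_arm", "arguments": {"steps": [[5,-45,0,0],[5,-45,0,0],[0,-35,0,0]], "claw": 55}}

```text
time: 5.2
tool_pos: [0.3952, -0.0575, 0.1969]
tool_rot: [0.008, 0.992, 0.127, 0.007]
contact_force: [0.2, 0.3, 0.4]
gripper_width: 0.504
```

```bash
cat > c.py <<'E'
from w import *
st();im,P=look(sys.argv[1])
q=P.reshape(-1,3)
def rep(n,x,y,r,z0,z1):
    k=q[(np.hypot(q[:,0]-x,q[:,1]-y)<r)&(q[:,2]>z0)&(q[:,2]<z1)]
    if len(k)<10: print(n,len(k));return
    m=(k[:,:2]*1000).astype(np.float32);c=cv2.minEnclosingCircle(m);a=cv2.minAreaRect(m)
    print(n,len(k),'zmax',(np.percentile(k[:,2],98)*1000).round(1),'circ',np.round(c[0],1),round(c[1],1),'rect',np.round(a[0],1),np.round(a[1],1),round(a[2],1))
args=sys.argv[2:]
D={'tsq':(.460,-.1005,.055,.044,.06),'tw':(.6037,.003,.055,.044,.06),'lsqk':(.4512,-.0065,.03,.021,.04),'lsq':(.4512,-.0065,.045,.006,.015),'lwk':(.454,.1085,.03,.021,.04),'lw':(.454,.1085,.045,.006,.015)}
for a in args:
    n=a.split(',')
    t=list(D[n[0]])
    for i,v in enumerate(n[1:]): t[i]=float(v)
    rep(n[0],*t)
E
python3 c.py w2 tsq lsqk lsq
```

```text
t 5.2 pos [395.2 -57.5 196.9] yaw 14.55 tilt [ 0.012  0.019 -1.   ] F [0.2  0.27 0.38] g 0.504
tsq 1152 zmax 52.7 circ [461.7 -99. ] 37.9 rect [461.8 -99.2] [54.1 54.5] 3.4
lsqk 211 zmax 30.5 circ [452.6  -4.7] 7.9 rect [452.8  -4.6] [14.3 15.6] 15.3
lsq 2442 zmax 12.5 circ [452.3  -4.4] 36.4 rect [452.6  -4.6] [53.1 53. ] 63.3
```

View pics/w2.png

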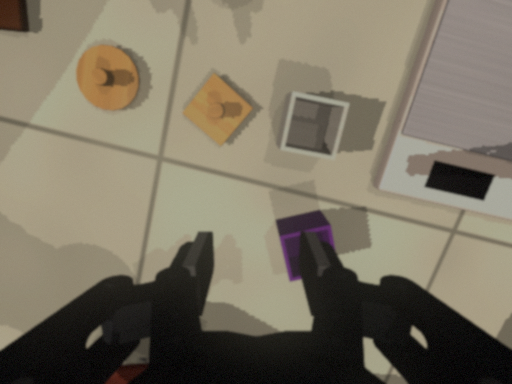

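The square lid is at px (220,108) with its tin at (316,125) and the wide lid at (108,77). All cameras agree on the lid-to-tin offset of (9, -94) mm.

Emit:
{"name": "step_arm", "arguments": {"steps": [[23,-12,42,0],[23,-12,42,0],[22,-12,42,0]]}}

```text
time: 5.55
tool_pos: [0.4595, -0.0026, 0.0783]
tool_rot: [0.011, 0.991, 0.129, 0.018]
contact_force: [0.1, -1.1, 1.0]
gripper_width: 0.549
```

```bash
python3 -c "
from w import *
st();print(go([.452,-.0055,.014]))"
```

```text
t 5.55 pos [459.5  -2.6  78.3] yaw 14.86 tilt [ 0.032  0.026 -0.999] F [ 0.15 -1.09  1.01] g 0.549
[-10.1  -0.8  64. ]
```

Emit:
{"name": "step_arm", "arguments": {"steps": [[-5,0,24,0],[-5,0,24,0]]}}

```text
time: 5.75
tool_pos: [0.4511, -0.0032, 0.0248]
tool_rot: [0.01, 0.991, 0.131, 0.016]
contact_force: [1.0, -0.2, 0.7]
gripper_width: 0.556
```

```bash
python3 -c "
from w import *
st();print(go([.452,-.0055,.014]))"
```

```text
t 5.75 pos [451.1  -3.2  24.8] yaw 15.11 tilt [ 0.028  0.023 -0.999] F [ 0.98 -0.24  0.7 ] g 0.556
[-0.   2.2 10.8]
```

Emit:
{"name": "step_arm", "arguments": {"steps": [[0,2,9,0]]}}

```text
time: 5.85
tool_pos: [0.449, -0.0045, 0.0123]
tool_rot: [0.009, 0.991, 0.132, 0.013]
contact_force: [-1.3, 0.0, -0.7]
gripper_width: 0.55
```

Emit:
{"name": "step_arm", "arguments": {"steps": [[0,0,0,0],[0,0,0,0],[0,0,0,0],[0,0,0,0]], "claw": 0}}

```text
time: 6.25
tool_pos: [0.4508, -0.0053, 0.0142]
tool_rot: [0.009, 0.991, 0.131, 0.014]
contact_force: [-0.3, -0.4, 0.1]
gripper_width: 0.16
```

```bash
python3 -c "
from w import *
st();s=state();print(s['joint_vel'].round(3))"
```

```text
t 6.25 pos [450.8  -5.3  14.2] yaw 15.07 tilt [ 0.025  0.021 -0.999] F [-0.3  -0.42  0.15] g 0.16
[-0.002 -0.014 -0.014 -0.001  0.003  0.001]
```

Emit:
{"name": "step_arm", "arguments": {"steps": [[0,0,-22,-7.5],[0,0,-22,-7.5],[0,0,-22,-7.5],[0,0,-22,-7.5],[-20,25,0,0],[-20,25,0,0],[-20,24,0,0]]}}

```text
time: 6.95
tool_pos: [0.4647, -0.0997, 0.1167]
tool_rot: [0.017, 0.918, 0.396, 0.018]
contact_force: [0.2, -0.3, -0.9]
gripper_width: 0.153
```

```bash
python3 c.py w3 tsq; python3 - <<'E'
from w import *
z=np.load('/tmp/w.npz');P=z['P'].reshape(-1,3);s=state();p=s['tool_pos']
M=R(s['tool_rot']);L=(P-p)@M
k=(np.abs(L[:,0])<.05)&(np.abs(L[:,1])<.05)&(L[:,2]>-.006)&(L[:,2]<.012)
q=P[k];print(len(q));a=cv2.minAreaRect((q[:,:2]*1000).astype(np.float32));print(a,np.percentile(q[:,2],[2,50,98]), 'local',cv2.minAreaRect((L[k][:,:2]*1000).astype(np.float32)))
E
```

```text
t 6.95 pos [464.7 -99.7 116.7] yaw 46.72 tilt [ 0.019  0.046 -0.999] F [ 0.21 -0.27 -0.92] g 0.153
tsq 758 zmax 52.2 circ [461.8 -98.5] 37.9 rect [461.8 -98.6] [54.1 53.8] 3.6
6258
((467.4610595703125, -97.44357299804688), (53.41885757446289, 53.39420700073242), 4.928484916687012) [0.11414701 0.11598046 0.11922705] local ((5.868555545806885, -3.025775909423828), (53.48374557495117, 53.404659271240234), 41.52878952026367)
```

View pics/w3.png

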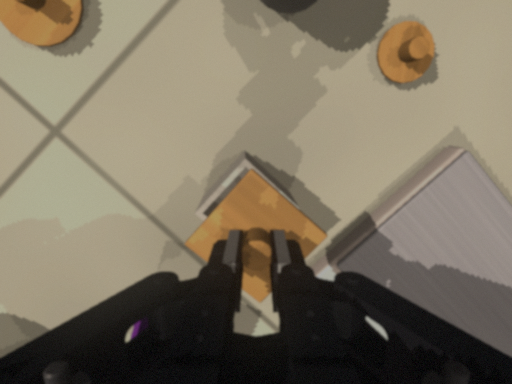

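The lid is held at px (258,240) with the tin just under it. I'll remeasure now that the arm has settled.

```bash
cat > hl.py <<'E'
from w import *
def held(T):
    z=np.load('/tmp/w.npz');P=z['P'].reshape(-1,3);Tt=z['T']@np.linalg.inv(np.array(camera_params('wrist')['T_tool_cam']))
    L=(P-Tt[:3,3])@Tt[:3,:3]
    k=(np.abs(L[:,0])<.05)&(np.abs(L[:,1])<.05)&(L[:,2]>-.006)&(L[:,2]<.012)
    f=lambda Q:[np.round(v,1) for v in cv2.minAreaRect((Q[k][:,:2]*1000).astype(np.float32))]
    print('held world',f(P),'z',(np.percentile(P[k][:,2],[5,50,95])*1000).round(1),'local',f(L),'circ',np.round(cv2.minEnclosingCircle((P[k][:,:2]*1000).astype(np.float32))[0],1))
held(0)
E
python3 c.py w4 tsq; python3 hl.py;python3 c.py w4 tsq; python3 hl.py
```

```text
t 7.0 pos [ 465.5 -103.7  117.5] yaw 46.56 tilt [ 0.017  0.049 -0.999] F [-0.41 -3.24  0.58] g 0.152
tsq 787 zmax 52.4 circ [461.9 -98.6] 37.9 rect [461.7 -98.7] [54.2 53.9] 3.6
held world [array([ 468.4, -101.4]), array([53.1, 53.2]), np.float64(4.7)] z [115.2 116.7 118.2] local [array([3.7, 0.4]), array([53.1, 53.2]), np.float64(41.8)] circ [ 468.4 -100.9]
t 7.05 pos [ 465.  -101.6  117. ] yaw 46.45 tilt [ 0.019  0.047 -0.999] F [-0.15  0.01  0.42] g 0.156
tsq 767 zmax 52.3 circ [461.8 -98.8] 38.0 rect [461.6 -98.7] [54.5 54. ] 3.5
held world [array([467.8, -99.3]), array([53.1, 53.5]), np.float64(4.6)] z [114.8 116.2 117.7] local [array([3.6, 0.4]), array([53.2, 53.4]), np.float64(41.9)] circ [468.  -99.2]
```

Emit:
{"name": "step_arm", "arguments": {"steps": [[-4,-5,15,1],[0,0,15,0],[0,0,10,0],[0,0,0,0]]}}

```text
time: 7.5
tool_pos: [0.4579, -0.0971, 0.0726]
tool_rot: [0.016, 0.922, 0.386, 0.018]
contact_force: [-0.8, -0.1, 0.5]
gripper_width: 0.155
```

```bash
python3 c.py w4 tsq; python3 hl.py;python3 c.py w4 tsq; python3 hl.py
```

```text
t 7.5 pos [457.9 -97.1  72.6] yaw 45.48 tilt [ 0.02   0.043 -0.999] F [-0.76 -0.09  0.45] g 0.155
tsq 605 zmax 52.3 circ [485.9 -97.2] 27.2 rect [487.  -97.2] [ 3.5 54.3] 3.8
held world [array([460.8, -94.8]), array([53. , 53.3]), np.float64(3.9)] z [70.5 71.8 73.3] local [array([3.7, 0.4]), array([53.1, 53.3]), np.float64(41.5)] circ [460.6 -94.6]
t 7.55 pos [458.2 -97.3  73.3] yaw 45.49 tilt [ 0.021  0.044 -0.999] F [ 0.23  0.9  -1.54] g 0.161
tsq 571 zmax 52.5 circ [462.1 -98.7] 37.8 rect [462.2 -98.6] [53.1 54. ] 3.6
held world [array([461. , -94.9]), array([53.3, 53.2]), np.float64(3.5)] z [71.1 72.5 74. ] local [array([3.6, 0.3]), array([53.3, 53.2]), np.float64(41.8)] circ [461.1 -94.8]
```

Emit:
{"name": "step_arm", "arguments": {"steps": [[-2.6,3.9,0,0],[0,0,5,0]]}}

```text
time: 7.8
tool_pos: [0.4616, -0.1026, 0.071]
tool_rot: [0.018, 0.922, 0.387, 0.02]
contact_force: [-0.4, 0.1, -0.4]
gripper_width: 0.156
```

```bash
python3 c.py w4 tsq; python3 hl.py;python3 c.py w4 tsq; python3 hl.py
```

```text
t 7.8 pos [ 461.6 -102.6   71. ] yaw 45.55 tilt [ 0.023  0.049 -0.999] F [-0.41  0.14 -0.39] g 0.156
tsq 847 zmax 52.3 circ [461.7 -97.5] 37.2 rect [461.5 -97.4] [54.3 51.7] 3.5
held world [array([ 464.5, -100.3]), array([53.2, 53.2]), np.float64(3.6)] z [68.8 70.2 71.7] local [array([3.7, 0.4]), array([53.2, 53.2]), np.float64(41.9)] circ [ 464.6 -100.3]
t 7.85 pos [ 460.8 -102.2   69.7] yaw 45.54 tilt [ 0.022  0.047 -0.999] F [-0.28 -0.05 -0.61] g 0.156
tsq 920 zmax 52.3 circ [461.6 -99.1] 38.2 rect [461.5 -98.9] [54.5 54.5] 3.5
held world [array([463.6, -99.8]), array([53.3, 53.1]), np.float64(3.6)] z [67.5 68.9 70.4] local [array([3.7, 0.2]), array([53.4, 53.1]), np.float64(41.9)] circ [463.7 -99.9]
```

Emit:
{"name": "step_arm", "arguments": {"steps": [[-0.8,-1.8,3,0],[0,0,5,0],[0,0,3,0]]}}

```text
time: 8.2
tool_pos: [0.4595, -0.1018, 0.0585]
tool_rot: [0.017, 0.922, 0.386, 0.019]
contact_force: [0.2, -0.4, -0.5]
gripper_width: 0.161
```

```bash
python3 c.py w4 tsq,.46,-.1,.055,.044,.055; python3 hl.py
```

```text
t 8.2 pos [ 459.5 -101.8   58.5] yaw 45.52 tilt [ 0.022  0.047 -0.999] F [ 0.17 -0.38 -0.45] g 0.161
tsq 707 zmax 54.5 circ [461.8 -98.6] 38.1 rect [461.4 -98.7] [54.7 54.2] 3.5
held world [array([461.6, -99.1]), array([54.8, 55.1]), np.float64(3.7)] z [51.  57.6 59.2] local [array([ 3.3, -0.7]), array([55.1, 55.2]), np.float64(41.8)] circ [461.6 -98.7]
```

Emit:
{"name": "step_arm", "arguments": {"steps": [[0,0,1,0],[0,0,0,0],[0,0,0,0]], "claw": 40}}

```text
time: 8.55
tool_pos: [0.4593, -0.1017, 0.0567]
tool_rot: [0.017, 0.922, 0.387, 0.019]
contact_force: [1.0, -0.2, 0.2]
gripper_width: 0.4
```

Emit:
{"name": "step_arm", "arguments": {"steps": [[0,0,-20,0],[0,0,-30,7],[0,0,-30,8.5],[0,0,-30,8.5],[0,0,0,8.5],[0,0,0,8.5]], "claw": 100}}

```text
time: 9.15
tool_pos: [0.4537, -0.0998, 0.1716]
tool_rot: [0.009, 0.999, 0.033, 0.024]
contact_force: [-0.2, -0.5, 0.2]
gripper_width: 0.999
```

```bash
cat >> c.py <<'E'
E
python3 c.py w5 tsq,.461,-.1,.055,.05,.062 tsq,.461,-.1,.055,.065,.08; python3 -c "
from w import *
st();print(go([.461,-.1,.012]))"
```

```text
t 9.15 pos [453.7 -99.8 171.6] yaw 3.8 tilt [ 0.047  0.02  -0.999] F [-0.22 -0.45  0.21] g 0.999
tsq 3282 zmax 56.4 circ [462.  -99.1] 37.6 rect [462.2 -99.3] [53.2 54.3] 3.7
tsq 293 zmax 74.4 circ [ 462.4 -100.1] 7.9 rect [ 462.5 -100.1] [15.2 15. ] 4.3
t 9.2 pos [ 454.3 -100.   172.3] yaw 3.59 tilt [ 0.048  0.02  -0.999] F [ 0.02 -0.46  0.7 ] g 1.0
[ -1.   -2.8 160.4]
```

View pics/w5.png

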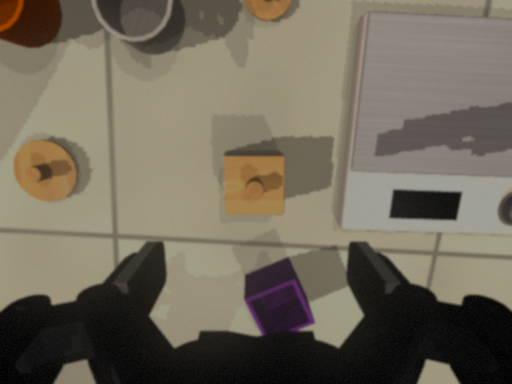

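Lid on the square tin at px (254,184), plate top about 54 mm, so it is seated. Descending to grip the tin body.

Emit:
{"name": "step_arm", "arguments": {"steps": [[0,-1,30,0],[0,-1,30,0],[0,0,15,0],[0,0,0,0]]}}

```text
time: 9.6
tool_pos: [0.4599, -0.1, 0.0979]
tool_rot: [0.011, 0.999, 0.036, 0.027]
contact_force: [-0.2, 0.1, -0.1]
gripper_width: 1.001
```

```bash
python3 -c "
from w import *
st();print(go([.461,-.1,.012]))"
```

```text
t 9.6 pos [ 459.9 -100.    97.9] yaw 4.15 tilt [ 0.054  0.024 -0.998] F [-0.17  0.12 -0.06] g 1.001
[-3.5 -1.9 85.8]
```

Emit:
{"name": "step_arm", "arguments": {"steps": [[-1,-2,20,0],[-1,0,20,0],[-1,0,20,0],[-1,0,16,0]]}}

```text
time: 10.0
tool_pos: [0.4647, -0.1015, 0.0257]
tool_rot: [0.013, 0.999, 0.04, 0.032]
contact_force: [0.6, -0.3, -1.0]
gripper_width: 1.004
```

```bash
python3 -c "
from w import *
st();print(go([.461,-.1,.012]))"
```

```text
t 10.0 pos [ 464.7 -101.5   25.7] yaw 4.61 tilt [ 0.063  0.028 -0.998] F [ 0.58 -0.33 -1.03] g 1.004
[-4.4 -2.1 13.4]
```

Emit:
{"name": "step_arm", "arguments": {"steps": [[-4.4,-1,12,1]]}}

```text
time: 10.1
tool_pos: [0.4615, -0.1014, 0.0135]
tool_rot: [0.013, 0.999, 0.031, 0.033]
contact_force: [-0.0, -0.6, 0.1]
gripper_width: 1.003
```

Emit:
{"name": "step_arm", "arguments": {"steps": [[0,0,0,0],[0,0,0,0],[0,0,0,0],[0,0,0,0]], "claw": 0}}

```text
time: 10.5
tool_pos: [0.462, -0.1016, 0.0151]
tool_rot: [0.013, 0.999, 0.032, 0.033]
contact_force: [0.4, -0.4, -2.2]
gripper_width: 0.623
```

```bash
python3 -c "
from w import *
st()
z=np.load('/tmp/side.npz');P=z['P'].reshape(-1,3);im=z['im'].reshape(-1,3).astype(int)
# plate: points at z~28, brightness etc.
for c in ['side','scene']:
    z=np.load('/tmp/%s.npz'%c);P=z['P'].reshape(-1,3)
    k=(P[:,0]>.38)&(P[:,0]<.68)&(P[:,1]>-.54)&(P[:,1]<-.17)&(P[:,2]>.012)&(P[:,2]<.045)
    a=cv2.minAreaRect((P[k][:,:2]*1000).astype(np.float32));print(c,a)
    k=(P[:,0]>.42)&(P[:,0]<.65)&(P[:,1]>.15)&(P[:,1]<.5)&(P[:,2]>.0085)&(P[:,2]<.02)
    a=cv2.minAreaRect((P[k][:,:2]*1000).astype(np.float32));print('board',a)
"
```

```text
t 10.5 pos [ 462.  -101.6   15.1] yaw 3.72 tilt [ 0.065  0.028 -0.997] F [ 0.4  -0.43 -2.16] g 0.623
side ((519.2320556640625, -332.1476745605469), (205.21652221679688, 287.83203125), 1.358526349067688)
board ((534.1997680664062, 318.7720947265625), (154.7485809326172, 354.2148742675781), 9.117653846740723)
scene ((518.8074951171875, -336.2725830078125), (206.8538055419922, 284.725341796875), 1.4176478385925293)
board ((527.7993774414062, 340.7511291503906), (149.60496520996094, 285.98052978515625), 9.59627914428711)
```

Gripped. The scale centre is about (519,-334) with yaw 1.4°, so the plate centre is about (549,-333). Carrying the square tin there.

Emit:
{"name": "step_arm", "arguments": {"steps": [[0,0,-22,0],[0,0,-22,0],[0,0,-22,0],[17,34,0,0],[17,34,0,0],[17,34,0,0],[17,34,0,0],[17,33,0,0]]}}

```text
time: 11.3
tool_pos: [0.5536, -0.264, 0.0951]
tool_rot: [0.013, 0.999, 0.036, 0.033]
contact_force: [0.2, -0.2, -1.4]
gripper_width: 0.627
```

```bash
python3 -c "
from w import *
st();cloud('side');st();print(go([.56,-.265,.045]))"
```

```text
t 11.3 pos [ 553.6 -264.    95.1] yaw 4.15 tilt [ 0.065  0.028 -0.997] F [ 0.22 -0.23 -1.43] g 0.627
t 11.35 pos [ 556.4 -269.3   96.4] yaw 4.04 tilt [ 0.07   0.034 -0.997] F [-1.45 -3.08 -0.5 ] g 0.627
[ 0.3 -5.8 51.4]
```

Emit:
{"name": "step_arm", "arguments": {"steps": [[0,0,15,0],[0,0,15,0],[0,0,12,0],[0,0,4,0]]}}

```text
time: 11.75
tool_pos: [0.5586, -0.2698, 0.0459]
tool_rot: [0.015, 0.999, 0.034, 0.034]
contact_force: [-0.2, -0.1, -2.1]
gripper_width: 0.626
```

```bash
python3 -c "
from w import *
st();cloud('side');st();print(go([.56,-.265,.045]))"
```

```text
t 11.75 pos [ 558.6 -269.8   45.9] yaw 4.01 tilt [ 0.067  0.032 -0.997] F [-0.22 -0.05 -2.09] g 0.626
t 11.8 pos [ 558.2 -269.5   45.4] yaw 4.01 tilt [ 0.067  0.032 -0.997] F [-0.76  0.31 -3.17] g 0.623
[ 2.  -4.4  0.4]
```

Emit:
{"name": "step_arm", "arguments": {"steps": [[0,0,1.5,0]]}}

```text
time: 11.9
tool_pos: [0.5581, -0.2688, 0.0435]
tool_rot: [0.014, 0.999, 0.035, 0.034]
contact_force: [0.6, 0.1, -1.8]
gripper_width: 0.629
```

Emit:
{"name": "step_arm", "arguments": {"steps": [[0,0,1,0]]}}

```text
time: 12.0
tool_pos: [0.5578, -0.2681, 0.0421]
tool_rot: [0.014, 0.999, 0.035, 0.033]
contact_force: [0.7, 0.6, -1.6]
gripper_width: 0.625
```

Emit:
{"name": "step_arm", "arguments": {"steps": [[0,0,1,0]]}}

```text
time: 12.1
tool_pos: [0.5581, -0.268, 0.0417]
tool_rot: [0.014, 0.999, 0.035, 0.034]
contact_force: [-2.7, 0.1, 3.9]
gripper_width: 0.631
```

Emit:
{"name": "step_arm", "arguments": {"steps": [[0,0,0.7,0]]}}

```text
time: 12.2
tool_pos: [0.5584, -0.2681, 0.0417]
tool_rot: [0.015, 0.999, 0.036, 0.034]
contact_force: [-0.4, 0.2, -0.2]
gripper_width: 0.623
```

Emit:
{"name": "step_arm", "arguments": {"steps": [[0,0,0,0],[0,0,0,0],[0,0,0,0],[0,0,-20,0],[0,0,-40,0],[0,0,-45,0],[0,0,-45,0]], "claw": 100}}

```text
time: 12.9
tool_pos: [0.5451, -0.2623, 0.1894]
tool_rot: [0.011, 0.999, 0.035, 0.03]
contact_force: [0.3, -0.2, -0.3]
gripper_width: 0.997
```

```bash
python3 c.py w6 tsq,.559,-.268,.055,.07,.091 tsq,.559,-.268,.055,.094,.11
```

```text
t 12.9 pos [ 545.1 -262.3  189.4] yaw 4.08 tilt [ 0.058  0.025 -0.998] F [ 0.31 -0.19 -0.28] g 0.997
tsq 3681 zmax 84.6 circ [ 560.2 -267.9] 37.7 rect [ 559.7 -267.9] [54.6 54.1] 3.9
tsq 320 zmax 102.4 circ [ 559.4 -267.9] 7.9 rect [ 559.6 -268.1] [15.2 15. ] 50.1
```

Emit:
{"name": "step_arm", "arguments": {"steps": [[-17,-43,0,0],[-17,-43,0,0],[-17,-43,0,0],[-17,-43,0,0],[-17,-43,0,0],[-17,-43,0,0],[-17,-43,0,0],[-16,-40,0,0]], "claw": 55}}

```text
time: 13.75
tool_pos: [0.3937, 0.0693, 0.1841]
tool_rot: [0.02, 0.998, 0.029, 0.047]
contact_force: [0.9, 1.2, 0.5]
gripper_width: 0.549
```

```bash
grep -n . /dev/null; python3 c.py w7 lwk lw tw; python3 c.py w7 lwk lw tw
```

```text
t 13.75 pos [393.7  69.3 184.1] yaw 3.47 tilt [ 0.093  0.043 -0.995] F [0.92 1.21 0.52] g 0.549
lwk 217 zmax 30.4 circ [455.1 109.6] 7.9 rect [455.2 109.5] [15.1 15.1] 47.7
lw 2724 zmax 12.7 circ [455.3 109.8] 31.4 rect [455.4 109.9] [61.9 61.8] 2.8
tw 0
t 13.8 pos [391.2  74.2 183.2] yaw 3.82 tilt [ 0.09   0.039 -0.995] F [ 0.12  1.93 -1.68] g 0.553
lwk 214 zmax 30.7 circ [455.1 109.6] 7.8 rect [455.2 109.6] [14.9 15.2] 74.1
lw 2747 zmax 12.6 circ [455.1 109.9] 31.4 rect [455.4 109.8] [61.3 61.6] 3.2
tw 0
```

View pics/w7.png

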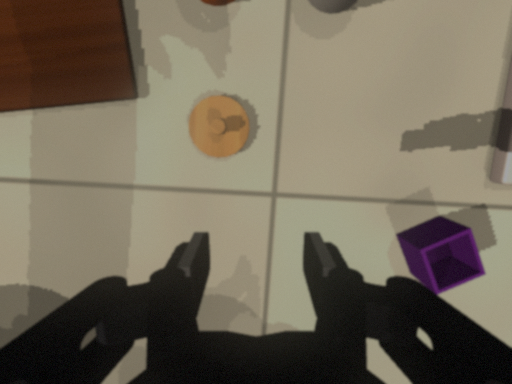

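Square tin is up on the plate, level and closed. The wide lid is at px (218,126).

Emit:
{"name": "step_arm", "arguments": {"steps": [[32,-15,0,0],[32,-15,0,0]]}}

```text
time: 14.05
tool_pos: [0.4542, 0.1064, 0.1889]
tool_rot: [0.02, 0.998, 0.034, 0.049]
contact_force: [-0.3, 0.4, 1.1]
gripper_width: 0.547
```

```bash
python3 -c "
from w import *
st();look('x');st();print(go([.4545,.109,.014]))"
```

```text
t 14.05 pos [454.2 106.4 188.9] yaw 4.01 tilt [ 0.096  0.044 -0.994] F [-0.33  0.45  1.05] g 0.547
t 14.1 pos [457.8 107.9 188.9] yaw 4.04 tilt [ 0.098  0.042 -0.994] F [-0.72 -1.21  2.43] g 0.551
[-20.3  -8.6 173.6]
```

Emit:
{"name": "step_arm", "arguments": {"steps": [[-9,-3,-50,0],[0,0,-50,0]]}}

```text
time: 14.3
tool_pos: [0.437, 0.1128, 0.2793]
tool_rot: [0.02, 0.998, 0.034, 0.04]
contact_force: [0.7, 0.1, -0.3]
gripper_width: 0.552
```

```bash
python3 -c "
from w import *
st();look('x');st();print(state()['joint_pos'].round(4))"
```

```text
t 14.3 pos [437.  112.8 279.3] yaw 4.02 tilt [ 0.079  0.043 -0.996] F [ 0.74  0.13 -0.34] g 0.552
t 14.35 pos [440.1 113.1 289.4] yaw 4.02 tilt [ 0.094  0.043 -0.995] F [1.18 0.51 7.03] g 0.551
[ 0.1169 -0.4628  1.9624 -0.0473  1.5504  1.6184]
```

Emit:
{"name": "step_arm", "arguments": {"steps": [[0,0,12,0],[0,0,12,0],[0,0,12,0],[0,0,12,0],[0,0,12,0],[0,0,12,0],[0,0,12,0],[0,0,12,0]]}}

```text
time: 15.15
tool_pos: [0.4511, 0.1067, 0.1854]
tool_rot: [0.02, 0.998, 0.032, 0.048]
contact_force: [0.5, -0.1, -0.3]
gripper_width: 0.553
```

```bash
python3 -c "
from w import *
st();look('x');st();print(state()['joint_pos'].round(4))"
```

```text
t 15.15 pos [451.1 106.7 185.4] yaw 3.83 tilt [ 0.094  0.043 -0.995] F [ 0.48 -0.14 -0.31] g 0.553
t 15.2 pos [449.8 106.5 182.7] yaw 3.83 tilt [ 0.089  0.044 -0.995] F [-0.9  -0.03 -1.4 ] g 0.548
[ 0.0998 -0.3822  2.0811 -0.0478  1.3549  1.6139]
```

Emit:
{"name": "step_arm", "arguments": {"steps": [[0,0,-50,0],[0,0,-50,0],[0,0,0,0],[0,0,12,0],[0,0,12,0],[0,0,12,0],[0,0,12,0],[0,0,12,0]]}}

```text
time: 16.0
tool_pos: [0.4432, 0.1076, 0.213]
tool_rot: [0.021, 0.998, 0.033, 0.04]
contact_force: [-0.3, 0.7, -0.6]
gripper_width: 0.551
```

```bash
python3 -c "
from w import *
st()"
```

```text
t 16.0 pos [443.2 107.6 213. ] yaw 3.84 tilt [ 0.078  0.044 -0.996] F [-0.27  0.67 -0.58] g 0.551
```

Emit:
{"name": "step_arm", "arguments": {"steps": [[0,0,12,0],[0,0,12,0],[0,0,-50,0],[0,0,-50,0],[0,0,0,0],[0,0,12,0],[0,0,12,0],[0,0,12,0]]}}

```text
time: 16.8
tool_pos: [0.4342, 0.1081, 0.2352]
tool_rot: [0.021, 0.999, 0.033, 0.028]
contact_force: [0.5, 0.6, -0.3]
gripper_width: 0.552
```

```bash
python3 -c "
from w import *
st()"
```

```text
t 16.8 pos [434.2 108.1 235.2] yaw 3.81 tilt [ 0.055  0.045 -0.997] F [ 0.46  0.56 -0.26] g 0.552
```

The method works: a fast rise followed by a hold takes out tilt, and a slow descent keeps it. Repeating it.

Emit:
{"name": "step_arm", "arguments": {"steps": [[0,0,12,0],[0,0,12,0],[0,0,12,0],[0,0,12,0],[0,0,12,0],[0,0,-50,0],[0,0,-50,0],[0,0,0,0]]}}

```text
time: 17.6
tool_pos: [0.425, 0.1084, 0.2552]
tool_rot: [0.023, 0.999, 0.032, 0.014]
contact_force: [0.4, 0.1, 0.7]
gripper_width: 0.55
```

Emit:
{"name": "step_arm", "arguments": {"steps": [[0,0,12,0],[0,0,12,0],[0,0,12,0],[0,0,12,0],[0,0,12,0],[0,0,-50,0],[0,0,-50,0],[0,0,0,0]]}}

```text
time: 18.4
tool_pos: [0.4167, 0.1089, 0.2732]
tool_rot: [0.024, 0.999, 0.032, -0.001]
contact_force: [-0.3, 0.2, 1.2]
gripper_width: 0.55
```

```bash
python3 -c "
from w import *
st()"
```

```text
t 18.4 pos [416.7 108.9 273.2] yaw 3.71 tilt [-0.003  0.047 -0.999] F [-0.3   0.19  1.22] g 0.55
```

Emit:
{"name": "step_arm", "arguments": {"steps": [[0,0,10,0],[0,40,5,0],[0,40,0,0],[0,0,0,0],[0,-10,12,0],[0,-10,12,0],[0,-10,12,0]]}}

```text
time: 19.1
tool_pos: [0.4167, 0.0573, 0.2088]
tool_rot: [0.022, 0.999, 0.033, -0.006]
contact_force: [0.1, 0.5, 0.2]
gripper_width: 0.548
```

```bash
python3 -c "
from w import *
st()"
```

```text
t 19.1 pos [416.7  57.3 208.8] yaw 3.8 tilt [-0.014  0.044 -0.999] F [0.1  0.5  0.24] g 0.548
```

Emit:
{"name": "step_arm", "arguments": {"steps": [[0,0,5,-8.5],[0,0,5,-8.5],[0,0,5,-8.5],[0,0,5,-8.5],[0,0,5,-8.5],[0,0,5,-8.5],[0,0,5,-8.5],[0,0,5,-8.5]]}}

```text
time: 19.9
tool_pos: [0.4068, 0.071, 0.1501]
tool_rot: [0.008, 0.804, 0.594, -0.025]
contact_force: [-0.2, 0.3, 0.6]
gripper_width: 0.554
```

Emit:
{"name": "step_arm", "arguments": {"steps": [[0,0,0,-8.5],[0,0,0,-8.5],[0,0,0,0]]}}

```text
time: 20.2
tool_pos: [0.4028, 0.0761, 0.1436]
tool_rot: [0.002, 0.705, 0.709, -0.028]
contact_force: [-0.1, -0.3, -0.1]
gripper_width: 0.549
```

```bash
python3 c.py w8 lwk lw; python3 -c "
from w import *
st();print(go([.4545,.109,.1]))"
```

```text
t 20.2 pos [402.8  76.1 143.6] yaw 90.33 tilt [-0.042 -0.037 -0.998] F [-0.08 -0.32 -0.1 ] g 0.549
lwk 306 zmax 30.6 circ [454.9 110.6] 7.9 rect [455.  110.5] [15.  15.4] 45.7
lw 3585 zmax 12.6 circ [455.2 110.5] 31.5 rect [455.2 110.8] [61.7 61.8] 43.8
t 20.25 pos [402.6  76.1 143.5] yaw 90.2 tilt [-0.042 -0.038 -0.998] F [ 0.06  0.88 -0.94] g 0.552
[34.5 53.5 40.1]
```

Emit:
{"name": "step_arm", "arguments": {"steps": [[17,26,0,0],[17,26,0,0],[0,0,40,0],[0,0,35,0],[0,0,0,0]]}}

```text
time: 20.75
tool_pos: [0.4532, 0.1131, 0.062]
tool_rot: [0.003, 0.709, 0.704, -0.027]
contact_force: [-1.1, 0.3, -0.7]
gripper_width: 0.55
```

```bash
python3 -c "
from w import *
st();look('x');st();print(go([.4545,.109,.014]))"
```

```text
t 20.75 pos [453.2 113.1  62. ] yaw 89.66 tilt [-0.042 -0.034 -0.999] F [-1.09  0.33 -0.75] g 0.55
t 20.8 pos [454.6 113.2  64.2] yaw 89.67 tilt [-0.042 -0.03  -0.999] F [-0.2   0.69  0.23] g 0.552
[-2.1  1.4 50.3]
```

Emit:
{"name": "step_arm", "arguments": {"steps": [[-1,1,20,0],[-1,0,18,0],[0,0,8,0]]}}

```text
time: 21.1
tool_pos: [0.459, 0.111, 0.0238]
tool_rot: [0.007, 0.71, 0.704, -0.021]
contact_force: [0.5, -1.0, -0.4]
gripper_width: 0.551
```

```bash
python3 -c "
from w import *
st();look('x');st();print(go([.4545,.109,.014]))"
```

```text
t 21.1 pos [459.  111.   23.8] yaw 89.49 tilt [-0.04  -0.019 -0.999] F [ 0.51 -1.02 -0.43] g 0.551
t 21.15 pos [458.5 111.   23. ] yaw 89.5 tilt [-0.04  -0.02  -0.999] F [-1.25 -0.63  0.83] g 0.548
[-1.6 -3.8  9.2]
```

Emit:
{"name": "step_arm", "arguments": {"steps": [[-1.6,-3.8,8.5,0]]}}

```text
time: 21.25
tool_pos: [0.4567, 0.1095, 0.0169]
tool_rot: [0.009, 0.71, 0.704, -0.02]
contact_force: [0.1, 1.0, 0.5]
gripper_width: 0.552
```

Emit:
{"name": "step_arm", "arguments": {"steps": [[0,0,0,0],[0,0,0,0],[0,0,0,0],[0,0,0,0]], "claw": 0}}

```text
time: 21.65
tool_pos: [0.4574, 0.1096, 0.0188]
tool_rot: [0.009, 0.711, 0.703, -0.019]
contact_force: [0.2, -0.3, -0.8]
gripper_width: 0.147
```

```bash
python3 -c "
from w import *
st();print(go([.6037-.454+.454,.003,.1]))"
```

```text
t 21.65 pos [457.4 109.6  18.8] yaw 89.41 tilt [-0.04  -0.013 -0.999] F [ 0.18 -0.28 -0.83] g 0.147
[-108.2  146.4  -78.8]
```

Emit:
{"name": "step_arm", "arguments": {"steps": [[0,0,-24,0],[0,0,-24,0],[0,0,-24,0],[0,0,-22,0],[-27,36,0,0],[-27,36,0,0],[-27,36,0,0],[-25,33,0,0]]}}

```text
time: 22.45
tool_pos: [0.6007, 0.0061, 0.1207]
tool_rot: [0.01, 0.708, 0.705, -0.017]
contact_force: [1.5, -0.3, 0.4]
gripper_width: 0.149
```

```bash
python3 c.py w9 tw,.603,.003,.07; python3 c.py w9 tw,.603,.003,.07;python3 hl.py
```

```text
t 22.45 pos [600.7   6.1 120.7] yaw 89.77 tilt [-0.039 -0.01  -0.999] F [ 1.52 -0.28  0.42] g 0.149
tw 743 zmax 52.2 circ [605.6   8.8] 31.5 rect [607.5  22.8] [29.1 63. ] 82.0
t 22.5 pos [605.1   2.  121.3] yaw 89.6 tilt [-0.042 -0.005 -0.999] F [-1.52 -4.59  2.04] g 0.152
tw 828 zmax 52.3 circ [604.8   6.9] 31.5 rect [604.3  20.8] [62.9 33.6] 1.5
held world [array([606. ,   4.1]), array([60.9, 60.4]), np.float64(44.1)] z [113.5 114.6 116. ] local [array([2.5, 0.9]), array([61. , 60.3]), np.float64(46.0)] circ [605.8   3. ]
```

View pics/w9.png

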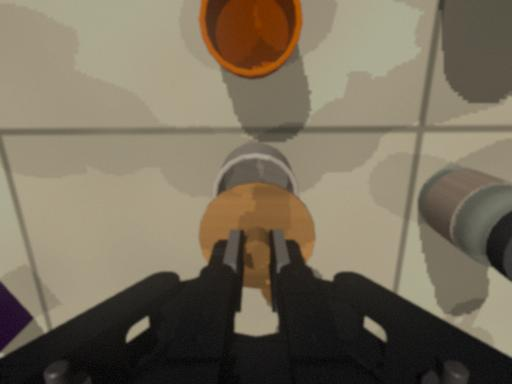

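```bash
cat > fit.py <<'E'
from w import *
from scipy.optimize import minimize
def rim():
    P=np.load('/tmp/w.npz')['P'].reshape(-1,3)
    k=P[(np.hypot(P[:,0]-.604,P[:,1]-.005)<.06)&(P[:,2]>.0495)&(P[:,2]<.055)][:,:2]*1000
    f=lambda c:(lambda r:np.sum(np.clip(r-31.5,0,None)**2+np.clip(28.-r,0,None)**2))(np.hypot(*(k-c).T))
    r=minimize(f,[604,5],method='Nelder-Mead');print('rim',len(k),r.x.round(1),'res',(r.fun/len(k))**.5)
look(sys.argv[1]);rim();import hl;st()
E
python3 fit.py w9; python3 fit.py w9
```

```text
rim 669 [605.    5.8] res 0.0526840614116786
held world [array([602.7,   6.6]), array([62.5, 60. ]), np.float64(34.8)] z [113.2 114.2 115.6] local [array([2.8, 0.2]), array([62.5, 60. ]), np.float64(54.8)] circ [603.5   5.4]
t 22.6 pos [600.5   5.7 120.3] yaw 89.62 tilt [-0.039 -0.011 -0.999] F [-0.34 -0.6  -0.69] g 0.15
rim 624 [604.9   5.8] res 0.051557596224861696
held world [array([601.4,   7.9]), array([61. , 60.7]), np.float64(44.3)] z [112.6 113.6 115. ] local [array([2.4, 0.9]), array([61.1, 60.7]), np.float64(45.6)] circ [601.4   7. ]
t 22.65 pos [599.2   6.8 119.9] yaw 89.7 tilt [-0.038 -0.012 -0.999] F [-0.51  0.13 -1.48] g 0.147
```

```bash
python3 -c "
from w import *
print(go([.6028,.0049,.075]))"
```

```text
[-0.1  4.2 44.9]
```

Emit:
{"name": "step_arm", "arguments": {"steps": [[0,4,14,0],[0,0,14,0],[0,0,12,0],[0,0,3,0]]}}

```text
time: 23.05
tool_pos: [0.5995, 0.0079, 0.0724]
tool_rot: [0.008, 0.708, 0.706, -0.018]
contact_force: [0.1, 0.1, -0.7]
gripper_width: 0.149
```

```bash
python3 fit.py w9; python3 fit.py w9; python3 -c "
from w import *
print(go([.6028,.0049,.064]))"
```

```text
rim 446 [605.1   6.3] res 0.012556382661525499
held world [array([601.2,  10.4]), array([59.5, 62.1]), np.float64(49.4)] z [64.7 65.8 67.2] local [array([2.8, 1.8]), array([59.5, 62.1]), np.float64(40.6)] circ [600.3   9.1]
t 23.1 pos [599.4   7.9  72.3] yaw 89.89 tilt [-0.037 -0.015 -0.999] F [-0.72 -0.39 -1.55] g 0.153
rim 456 [605.1   6.2] res 0.016310476764808752
held world [array([601. ,  10.5]), array([59.8, 62. ]), np.float64(52.3)] z [64.6 65.7 67. ] local [array([2.4, 1.1]), array([60.8, 61. ]), np.float64(44.7)] circ [600.6   9. ]
t 23.15 pos [600.2   7.7  73.5] yaw 89.88 tilt [-0.038 -0.013 -0.999] F [-0.69  0.27 -0.5 ] g 0.15
[-2.4  2.8  9.5]
```

Emit:
{"name": "step_arm", "arguments": {"steps": [[-3.6,4,1,0],[0,0,3,0]]}}

```text
time: 23.35
tool_pos: [0.6052, 0.0039, 0.0707]
tool_rot: [0.01, 0.708, 0.706, -0.017]
contact_force: [0.4, -0.3, -0.2]
gripper_width: 0.147
```

```bash
python3 fit.py w9; python3 fit.py w9
```

```text
rim 700 [604.9   5.9] res 0.05167499445113601
held world [array([605.6,   6.5]), array([61.8, 59.9]), np.float64(37.0)] z [63.  64.1 65.4] local [array([2.9, 0.5]), array([61.8, 59.8]), np.float64(52.9)] circ [606.1   5.3]
t 23.4 pos [604.7   4.1  70. ] yaw 89.91 tilt [-0.038 -0.012 -0.999] F [-0.36  0.72 -0.32] g 0.151
rim 669 [604.9   6. ] res 0.0396832767694422
held world [array([605. ,   6.8]), array([61.9, 59.6]), np.float64(37.5)] z [62.3 63.4 64.8] local [array([3. , 0.5]), array([61.9, 59.6]), np.float64(52.4)] circ [605.2   4.8]
t 23.45 pos [604.4   4.2  70. ] yaw 89.91 tilt [-0.038 -0.013 -0.999] F [ 0.34 -0.13  0.5 ] g 0.148
```

Emit:
{"name": "step_arm", "arguments": {"steps": [[0,0,4,0],[0,0,3,0]]}}

```text
time: 23.65
tool_pos: [0.6052, 0.0037, 0.0637]
tool_rot: [0.01, 0.708, 0.706, -0.017]
contact_force: [-0.2, 0.1, -0.8]
gripper_width: 0.149
```

```bash
python3 fit.py w9; python3 fit.py w9
```

```text
rim 586 [604.7   6.9] res 0.0
held world [array([606.3,   6.8]), array([59.8, 63.6]), np.float64(51.3)] z [54.3 57.  58.4] local [array([3.5, 1.3]), array([60. , 63.7]), np.float64(38.6)] circ [604.9   5.3]
t 23.7 pos [604.9   3.7  63.2] yaw 89.9 tilt [-0.038 -0.011 -0.999] F [-0.4   0.03 -0.7 ] g 0.15
rim 596 [605.2   5.2] res 1.399607424803609
held world [array([604.8,   7.1]), array([62.2, 61.4]), np.float64(36.5)] z [51.6 56.6 57.9] local [array([3.2, 0.6]), array([61.2, 62.6]), np.float64(45.3)] circ [605.1   5.4]
t 23.75 pos [604.8   3.8  63.3] yaw 89.9 tilt [-0.038 -0.011 -0.999] F [-0.02  0.18 -1.15] g 0.147
```

Emit:
{"name": "step_arm", "arguments": {"steps": [[0,0,1,0],[0,0,0,0],[0,0,0,0]], "claw": 40}}

```text
time: 24.05
tool_pos: [0.6051, 0.0037, 0.0626]
tool_rot: [0.009, 0.708, 0.706, -0.017]
contact_force: [-0.6, -0.4, 0.0]
gripper_width: 0.401
```

Emit:
{"name": "step_arm", "arguments": {"steps": [[0,0,-20,0],[0,0,-30,0],[0,0,-30,0],[0,0,-15,0],[0,0,0,0]], "claw": 100}}

```text
time: 24.55
tool_pos: [0.6053, 0.0075, 0.1595]
tool_rot: [0.008, 0.708, 0.706, -0.018]
contact_force: [-0.6, -0.1, 0.5]
gripper_width: 1.0
```

```bash
python3 c.py w10 tw,.605,.006,.055,.05,.062 tw,.605,.006,.055,.065,.08; python3 -c "
from w import *
st();print(go([.604,.004,.014]))"
```

```text
t 24.55 pos [605.3   7.5 159.5] yaw 89.9 tilt [-0.037 -0.014 -0.999] F [-0.57 -0.14  0.51] g 1.0
tw 3913 zmax 56.5 circ [605.8   5.6] 32.3 rect [605.6   5.7] [62.1 64. ] 45.2
tw 333 zmax 74.2 circ [606.1   5.1] 8.0 rect [606.2   5.3] [15.3 14.9] 19.3
t 24.6 pos [604.7   7.5 158.3] yaw 89.9 tilt [-0.037 -0.015 -0.999] F [-0.43  0.62 -0.33] g 1.001
[  1.9   1.5 144.3]
```

View pics/w10.png

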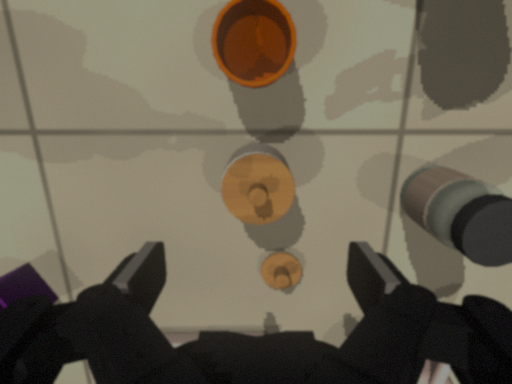

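Lid seated on the wide tin, px (258,188), plate top about 54 mm. Descending to grip it.

Emit:
{"name": "step_arm", "arguments": {"steps": [[1,1,25,0],[0,0,25,0],[0,0,15,0],[0,0,5,0]]}}

```text
time: 25.0
tool_pos: [0.6028, 0.0059, 0.0821]
tool_rot: [0.006, 0.708, 0.706, -0.02]
contact_force: [-0.4, 0.4, -0.5]
gripper_width: 0.999
```

```bash
python3 -c "
from w import *
st();look('x');st();print(go([.6045,.0045,.014]))"
```

```text
t 25.0 pos [602.8   5.9  82.1] yaw 89.91 tilt [-0.037 -0.019 -0.999] F [-0.36  0.41 -0.55] g 0.999
t 25.05 pos [602.4   5.9  81.6] yaw 89.91 tilt [-0.037 -0.02  -0.999] F [-0.16  0.52 -0.76] g 0.994
[ 1.1  3.5 67.5]
```

Emit:
{"name": "step_arm", "arguments": {"steps": [[0,3,18,0],[0,0,18,0],[0,0,16,0]]}}

```text
time: 25.35
tool_pos: [0.6074, 0.0037, 0.0313]
tool_rot: [0.008, 0.708, 0.706, -0.018]
contact_force: [-0.2, 0.3, 0.4]
gripper_width: 0.994
```

```bash
python3 -c "
from w import *
st();look('x');st();print(go([.6045,.0045,.014]))"
```

```text
t 25.35 pos [607.4   3.7  31.3] yaw 89.9 tilt [-0.037 -0.014 -0.999] F [-0.19  0.26  0.41] g 0.994
t 25.4 pos [605.1   3.8  28. ] yaw 89.9 tilt [-0.037 -0.019 -0.999] F [-2.11 -0.15 -1.44] g 0.998
[ 1.2 -0.3 13.9]
```

Emit:
{"name": "step_arm", "arguments": {"steps": [[1,0,12,0]]}}

```text
time: 25.5
tool_pos: [0.6062, 0.0042, 0.0168]
tool_rot: [0.007, 0.708, 0.706, -0.019]
contact_force: [0.2, -0.4, 1.0]
gripper_width: 1.001
```

Emit:
{"name": "step_arm", "arguments": {"steps": [[0,0,0,0],[0,0,0,0],[0,0,0,0],[0,0,0,0]], "claw": 0}}

```text
time: 25.9
tool_pos: [0.606, 0.0043, 0.017]
tool_rot: [0.007, 0.708, 0.706, -0.019]
contact_force: [0.1, 0.2, -1.4]
gripper_width: 0.725
```

```bash
python3 -c "
from w import *
st();print(go([.56,-.395,.1]))"
```

```text
t 25.9 pos [606.    4.3  17. ] yaw 89.9 tilt [-0.037 -0.017 -0.999] F [ 0.11  0.21 -1.38] g 0.725
[-402.2  -46.5  -67.3]
```

Emit:
{"name": "step_arm", "arguments": {"steps": [[0,0,-15,0],[0,0,-28,0],[0,0,-28,0],[0,0,-28,0],[0,0,-28,0],[-25,-3,0,0],[-35,-5,0,0],[-35,-5,0,0]]}}

```text
time: 26.7
tool_pos: [0.5969, -0.0839, 0.1631]
tool_rot: [0.01, 0.705, 0.709, -0.016]
contact_force: [0.6, -0.5, -0.5]
gripper_width: 0.723
```

Emit:
{"name": "step_arm", "arguments": {"steps": [[-35,-5,0,0],[-35,-5,0,0],[-35,-5,0,0],[-35,-5,0,0],[-35,-5,0,0],[-35,-5,0,0],[-35,-5,0,0],[-20,-3,0,0]]}}

```text
time: 27.5
tool_pos: [0.5594, -0.3609, 0.1879]
tool_rot: [0.017, 0.705, 0.709, -0.014]
contact_force: [0.1, -0.6, -1.7]
gripper_width: 0.724
```

```bash
python3 -c "
from w import *
st();look('x');st();print(go([.555,-.385,.05]))"
```

```text
t 27.5 pos [ 559.4 -360.9  187.9] yaw 90.3 tilt [-0.044  0.005 -0.999] F [ 0.1  -0.62 -1.66] g 0.724
t 27.55 pos [ 559.  -363.3  188.3] yaw 90.21 tilt [-0.047  0.005 -0.999] F [-1.28 -1.15 -1.11] g 0.722
[-15.2  -4.8 139.1]
```

Emit:
{"name": "step_arm", "arguments": {"steps": [[-7,-2,20,0],[-7,-2,20,0],[0,0,20,0],[0,0,20,0],[0,0,18,0],[0,0,15,0],[0,0,8,0]]}}

```text
time: 28.25
tool_pos: [0.5594, -0.3842, 0.0717]
tool_rot: [0.023, 0.706, 0.708, -0.013]
contact_force: [0.0, -0.3, -1.8]
gripper_width: 0.72
```

```bash
python3 -c "
from w import *
st();look('x');st();print(go([.555,-.385,.046]))"
```

```text
t 28.25 pos [ 559.4 -384.2   71.7] yaw 90.17 tilt [-0.05   0.014 -0.999] F [ 0.05 -0.28 -1.83] g 0.72
t 28.3 pos [ 558.9 -383.7   70.4] yaw 90.17 tilt [-0.049  0.013 -0.999] F [-0.36  1.41 -1.92] g 0.72
[-0.1 -4.2 24.4]
```

Emit:
{"name": "step_arm", "arguments": {"steps": [[0,-3,12,0],[0,0,8,0],[0,0,2,0]]}}

```text
time: 28.6
tool_pos: [0.557, -0.3853, 0.0484]
tool_rot: [0.023, 0.705, 0.708, -0.013]
contact_force: [0.4, 0.1, -1.6]
gripper_width: 0.724
```

Emit:
{"name": "step_arm", "arguments": {"steps": [[0,0,1.5,0]]}}

```text
time: 28.7
tool_pos: [0.5571, -0.3855, 0.0468]
tool_rot: [0.023, 0.706, 0.708, -0.013]
contact_force: [0.5, -0.9, -0.5]
gripper_width: 0.726
```

Emit:
{"name": "step_arm", "arguments": {"steps": [[0,0,1,0]]}}

```text
time: 28.8
tool_pos: [0.5572, -0.3857, 0.046]
tool_rot: [0.023, 0.706, 0.708, -0.013]
contact_force: [0.1, -0.2, -1.9]
gripper_width: 0.724
```

Emit:
{"name": "step_arm", "arguments": {"steps": [[0,0,1.2,0]]}}

```text
time: 28.9
tool_pos: [0.5576, -0.386, 0.0453]
tool_rot: [0.024, 0.706, 0.708, -0.013]
contact_force: [-0.2, -0.4, -1.1]
gripper_width: 0.72
```

Emit:
{"name": "step_arm", "arguments": {"steps": [[0,0,1,0]]}}

```text
time: 29.0
tool_pos: [0.5578, -0.3862, 0.0447]
tool_rot: [0.024, 0.706, 0.708, -0.013]
contact_force: [-1.5, 0.7, 1.4]
gripper_width: 0.725
```

Emit:
{"name": "step_arm", "arguments": {"steps": [[0,0,0.5,0]]}}

```text
time: 29.1
tool_pos: [0.5579, -0.3864, 0.0448]
tool_rot: [0.024, 0.706, 0.708, -0.013]
contact_force: [-0.8, 0.6, -0.2]
gripper_width: 0.72
```

Emit:
{"name": "step_arm", "arguments": {"steps": [[0,0,1,0],[0,0,0,0]]}}

```text
time: 29.3
tool_pos: [0.5582, -0.3867, 0.045]
tool_rot: [0.025, 0.706, 0.708, -0.013]
contact_force: [-0.1, 0.3, -2.1]
gripper_width: 0.725
```

Emit:
{"name": "step_arm", "arguments": {"steps": [[0,0,0,0],[0,0,0,0],[0,0,0,0],[0,0,-20,0],[0,0,-40,0],[0,0,-45,0],[0,0,-20,0],[0,0,0,0]], "claw": 100}}

```text
time: 30.1
tool_pos: [0.5559, -0.3799, 0.1721]
tool_rot: [0.025, 0.706, 0.708, -0.013]
contact_force: [0.0, -0.2, -0.3]
gripper_width: 0.999
```

```bash
python3 c.py w11 tw,.558,-.386,.055,.07,.091 tw,.558,-.386,.055,.094,.11; python3 -c "
from w import *
st();im,d,P,T,K=cloud('scene');save('s2.png',cv2.resize(im[200:384,60:330],None,fx=2.8,fy=2.8));
P=P.reshape(-1,3)
for n,x,y in [('w',.557,-.386),('s',.559,-.268)]:
  for z0,z1 in [(.072,.09),(.094,.11)]:
    k=P[(np.hypot(P[:,0]-x,P[:,1]-y)<.05)&(P[:,2]>z0)&(P[:,2]<z1)];print(n,len(k),cv2.minEnclosingCircle((k[:,:2]*1000).astype(np.float32)) if len(k) else 0)
print(go([.4475,-.371,.06]))"
```

```text
t 30.1 pos [ 555.9 -379.9  172.1] yaw 90.18 tilt [-0.053  0.017 -0.998] F [ 0.04 -0.24 -0.29] g 0.999
tw 4429 zmax 84.7 circ [ 560.  -385.2] 32.0 rect [ 559.9 -385.4] [63.5 62.2] 81.4
tw 366 zmax 102.4 circ [ 560.  -385.9] 7.9 rect [ 560.  -385.7] [15.2 15.2] 47.7
t 30.15 pos [ 555.5 -379.6  170.7] yaw 90.18 tilt [-0.052  0.015 -0.999] F [-0.21 -0.32  0.61] g 1.001
w 662 ((559.198486328125, -389.1380920410156), 32.48649978637695)
w 53 ((558.9901123046875, -389.694580078125), 8.130390167236328)
s 597 ((558.6552124023438, -271.09210205078125), 37.706295013427734)
s 46 ((557.8857421875, -271.50146484375), 8.158269882202148)
[  13.6 -108.4  106.5]
```

View pics/s2.png

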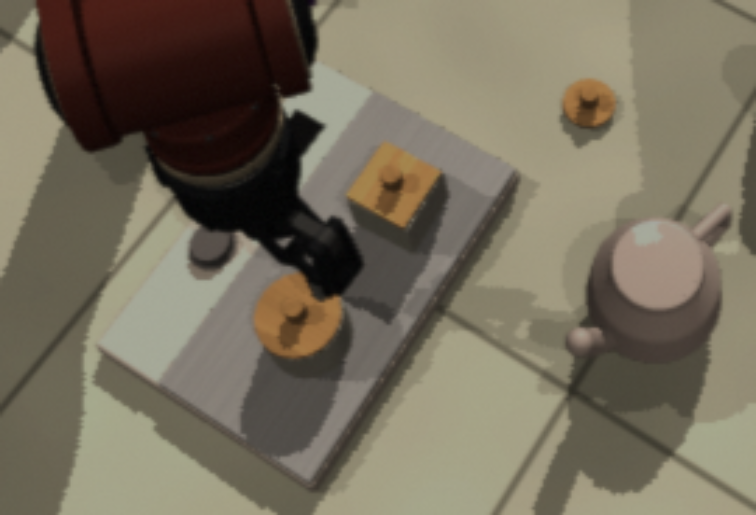

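Both tins stand closed on the plate: square at px (395,185), wide at (298,315). Now the second key press.

Emit:
{"name": "step_arm", "arguments": {"steps": [[3,-27,0,0],[4,-27,0,0],[4,-27,0,0],[3,-27,0,0],[0,0,0,0],[0,0,25,0],[0,0,25,0],[0,0,25,0]], "claw": 0}}

```text
time: 31.0
tool_pos: [0.4396, -0.3637, 0.0739]
tool_rot: [0.013, 0.706, 0.708, -0.013]
contact_force: [0.1, -0.6, -0.4]
gripper_width: -0.001
```

```bash
python3 -c "
from w import *
st();im,P=look('w12');st();print(go([.448,-.371,.042]));q=P.reshape(-1,3)
k=q[(np.hypot(q[:,0]-.448,q[:,1]+.3715)<.025)&(q[:,2]>.028)&(q[:,2]<.04)]
print(len(k),cv2.minEnclosingCircle((k[:,:2]*1000).astype(np.float32)))"
```

```text
t 31.0 pos [ 439.6 -363.7   73.9] yaw 90.2 tilt [-0.036  0.001 -0.999] F [ 0.13 -0.63 -0.4 ] g -0.001
t 31.05 pos [ 436.9 -361.    68.2] yaw 90.21 tilt [-0.03  -0.006 -1.   ] F [-3.03  1.33 -3.07] g 0.002
[-9.3 11.3 26.4]
1444 ((448.71392822265625, -368.4091491699219), 15.736409187316895)
```

Emit:
{"name": "step_arm", "arguments": {"steps": [[-5,5.5,7,0],[-4,5,7,0],[0,0,5,0]]}}

```text
time: 31.35
tool_pos: [0.4465, -0.3685, 0.0436]
tool_rot: [0.004, 0.706, 0.708, -0.012]
contact_force: [-0.0, -0.1, 0.7]
gripper_width: 0.001
```

```bash
python3 -c "
from w import *
st();look('x');st();print(go([.448,-.371,.037]))"
```

```text
t 31.35 pos [ 446.5 -368.5   43.6] yaw 90.24 tilt [-0.023 -0.011 -1.   ] F [-0.03 -0.09  0.66] g 0.001
t 31.4 pos [ 445.7 -367.7   42.6] yaw 90.24 tilt [-0.021 -0.013 -1.   ] F [-1.06  1.04 -0.28] g -0.003
[-3.2  2.3  5.6]
```

Emit:
{"name": "step_arm", "arguments": {"steps": [[-3,2,4,0]]}}

```text
time: 31.5
tool_pos: [0.4481, -0.3709, 0.0388]
tool_rot: [0.003, 0.706, 0.709, -0.012]
contact_force: [-0.5, -0.8, 1.2]
gripper_width: -0.001
```

Emit:
{"name": "step_arm", "arguments": {"steps": [[-1,1,2,0]]}}

```text
time: 31.6
tool_pos: [0.4492, -0.3721, 0.0367]
tool_rot: [0.003, 0.706, 0.709, -0.012]
contact_force: [1.1, -0.6, 0.7]
gripper_width: -0.001
```

Emit:
{"name": "step_arm", "arguments": {"steps": [[0,0,2,0]]}}

```text
time: 31.7
tool_pos: [0.4496, -0.3726, 0.0351]
tool_rot: [0.004, 0.706, 0.709, -0.012]
contact_force: [-0.0, -0.4, 0.4]
gripper_width: -0.004
```

Not in contact yet. Same steps as the first press, aiming for a z of about 29 mm.

Emit:
{"name": "step_arm", "arguments": {"steps": [[0,0,2,0]]}}

```text
time: 31.8
tool_pos: [0.4497, -0.3728, 0.0335]
tool_rot: [0.004, 0.706, 0.709, -0.012]
contact_force: [-1.5, 0.4, 3.3]
gripper_width: 0.002
```

Emit:
{"name": "step_arm", "arguments": {"steps": [[0,0,2,0]]}}

```text
time: 31.9
tool_pos: [0.4497, -0.3728, 0.0321]
tool_rot: [0.004, 0.706, 0.709, -0.012]
contact_force: [-1.5, 1.8, 4.4]
gripper_width: 0.003
```

Emit:
{"name": "step_arm", "arguments": {"steps": [[0,0,1.5,0]]}}

```text
time: 32.0
tool_pos: [0.4497, -0.3728, 0.031]
tool_rot: [0.004, 0.706, 0.709, -0.012]
contact_force: [-1.5, 1.9, 2.5]
gripper_width: 0.004
```

Emit:
{"name": "step_arm", "arguments": {"steps": [[0,0,1,0]]}}

```text
time: 32.1
tool_pos: [0.4497, -0.3728, 0.0302]
tool_rot: [0.004, 0.706, 0.709, -0.012]
contact_force: [-0.8, 1.3, 2.1]
gripper_width: -0.004
```

Emit:
{"name": "step_arm", "arguments": {"steps": [[0,0,1.2,0]]}}

```text
time: 32.2
tool_pos: [0.4498, -0.3729, 0.0291]
tool_rot: [0.004, 0.706, 0.709, -0.012]
contact_force: [-0.6, 0.4, 1.5]
gripper_width: -0.0
```

Clicked again (4.4 → 1.5 N). Rising and going back to the wide tin.

Emit:
{"name": "step_arm", "arguments": {"steps": [[0,0,-20,0],[0,0,-32,0],[0,0,-35,0],[0,0,-35,0],[0,0,-15,0],[0,0,0,0]]}}

```text
time: 32.8
tool_pos: [0.4506, -0.3694, 0.1666]
tool_rot: [0.004, 0.706, 0.708, -0.012]
contact_force: [-1.3, 0.5, -0.6]
gripper_width: -0.002
```

Emit:
{"name": "step_arm", "arguments": {"steps": [[-4,27,0,0],[-4,27,0,0],[-4,27,0,0],[-2,24,0,0],[0,0,0,0]], "claw": 100}}

```text
time: 33.3
tool_pos: [0.5557, -0.3817, 0.154]
tool_rot: [-0.002, 0.706, 0.708, -0.013]
contact_force: [0.2, 0.7, -0.3]
gripper_width: 0.841
```

```bash
python3 c.py w13 tw,.558,-.386,.055,.07,.091; python3 -c "
from w import *
st();print(go([.5582,-.3865,.045]))"
```

```text
t 33.3 pos [ 555.7 -381.7  154. ] yaw 90.12 tilt [-0.016 -0.02  -1.   ] F [ 0.21  0.72 -0.33] g 0.841
tw 5099 zmax 84.6 circ [ 560.2 -385.5] 32.1 rect [ 559.9 -385.4] [63.5 62.4] 63.5
t 33.35 pos [ 554.3 -381.4  153.4] yaw 90.1 tilt [-0.015 -0.022 -1.   ] F [-0.77  0.25 -0.07] g 0.92
[ -3.5   6.3 108.3]
```

Emit:
{"name": "step_arm", "arguments": {"steps": [[-2,3,20,0],[-1,3,20,0],[0,0,10,0],[0,0,0,0]]}}

```text
time: 33.75
tool_pos: [0.5548, -0.3839, 0.096]
tool_rot: [-0.007, 0.707, 0.707, -0.014]
contact_force: [0.7, 0.4, -0.5]
gripper_width: 0.996
```

```bash
python3 -c "
from w import *
st();look('x');st();print(go([.5582,-.3865,.045]))"
```

```text
t 33.75 pos [ 554.8 -383.9   96. ] yaw 90.05 tilt [-0.01  -0.029 -1.   ] F [ 0.68  0.43 -0.51] g 0.996
t 33.8 pos [ 555.1 -384.1   96.8] yaw 90.05 tilt [-0.011 -0.028 -1.   ] F [-0.11  0.51  0.66] g 1.004
[-1.9  4.6 51.7]
```

Emit:
{"name": "step_arm", "arguments": {"steps": [[-1,4,16,0],[-1,0,16,0],[0,0,12,0]]}}

```text
time: 34.1
tool_pos: [0.5596, -0.3887, 0.0543]
tool_rot: [-0.002, 0.707, 0.707, -0.014]
contact_force: [-0.5, 0.5, 0.4]
gripper_width: 1.0
```

```bash
python3 -c "
from w import *
st();look('x');st();print(go([.5582,-.3865,.045]))"
```

```text
t 34.1 pos [ 559.6 -388.7   54.3] yaw 90.02 tilt [-0.016 -0.022 -1.   ] F [-0.5   0.51  0.4 ] g 1.0
t 34.15 pos [ 558.3 -387.6   51.5] yaw 90.02 tilt [-0.013 -0.026 -1.   ] F [-1.51  0.77 -1.72] g 0.999
[1.1 0.1 6.5]
```

Emit:
{"name": "step_arm", "arguments": {"steps": [[1,0,5,0]]}}

```text
time: 34.25
tool_pos: [0.5583, -0.3868, 0.0461]
tool_rot: [-0.004, 0.707, 0.707, -0.014]
contact_force: [0.8, 0.0, -0.0]
gripper_width: 1.004
```

Emit:
{"name": "step_arm", "arguments": {"steps": [[0,0,0,0],[0,0,0,0],[0,0,0,0],[0,0,0,0]], "claw": 0}}

```text
time: 34.65
tool_pos: [0.5587, -0.3867, 0.0466]
tool_rot: [-0.004, 0.707, 0.707, -0.014]
contact_force: [0.5, 0.0, -1.2]
gripper_width: 0.721
```

Emit:
{"name": "step_arm", "arguments": {"steps": [[0,0,-15,0],[0,0,-25,0],[0,0,-28,0],[0,0,-28,0],[0,0,-15,0],[20,-1,0,0],[35,-2,0,0],[35,-2,0,0]]}}

```text
time: 35.45
tool_pos: [0.5557, -0.2943, 0.1642]
tool_rot: [-0.003, 0.709, 0.705, -0.013]
contact_force: [0.0, 2.1, -1.7]
gripper_width: 0.719
```

```bash
python3 -c "
from w import *
st()"
```

```text
t 35.45 pos [ 555.7 -294.3  164.2] yaw 89.71 tilt [-0.014 -0.024 -1.   ] F [ 0.03  2.14 -1.7 ] g 0.719
```

Emit:
{"name": "step_arm", "arguments": {"steps": [[38,-2,0,0],[38,-2,0,0],[38,-2,0,0],[38,-2,0,0],[38,-2,0,0],[38,-2,0,0],[38,-2,0,0],[38,-2,0,0]]}}

```text
time: 36.25
tool_pos: [0.5297, 0.031, 0.1518]
tool_rot: [-0.011, 0.709, 0.705, -0.015]
contact_force: [0.7, 0.7, -1.1]
gripper_width: 0.719
```

Emit:
{"name": "step_arm", "arguments": {"steps": [[38,-2,0,0],[38,-2,0,0],[38,-2,0,0],[38,-2,0,0],[38,-2,0,0],[30,-2,0,0],[20,-2,0,0]]}}

```text
time: 36.95
tool_pos: [0.5018, 0.2868, 0.1427]
tool_rot: [-0.016, 0.706, 0.708, -0.021]
contact_force: [-0.7, 0.0, -2.4]
gripper_width: 0.725
```

```bash
python3 -c "
from w import *
st();look('x');st();print(go([.518,.4,.031]))"
```

```text
t 36.95 pos [501.8 286.8 142.7] yaw 90.13 tilt [-0.006 -0.052 -0.999] F [-0.68  0.02 -2.41] g 0.725
t 37.0 pos [501.1 289.1 142.5] yaw 90.22 tilt [-0.004 -0.053 -0.999] F [-1.9   1.69 -1.35] g 0.724
[111.3  23.3 110. ]
```

Emit:
{"name": "step_arm", "arguments": {"steps": [[30,5,0,0],[30,5,0,0],[30,5,0,0],[15,3,5,0],[0,0,15,0],[0,0,18,0],[0,0,18,0],[0,0,10,0]]}}

```text
time: 37.8
tool_pos: [0.5024, 0.397, 0.064]
tool_rot: [-0.02, 0.703, 0.71, -0.027]
contact_force: [-0.3, 0.3, -1.1]
gripper_width: 0.72
```

```bash
python3 -c "
from w import *
st();im,P=look('w14');st();print(go([.518,.4,.031]))
q=P.reshape(-1,3);k=q[(q[:,2]>.011)&(q[:,2]<.018)&(q[:,0]>.35)&(q[:,0]<.7)&(q[:,1]>.15)&(q[:,1]<.55)]
print(len(k),cv2.minAreaRect((k[:,:2]*1000).astype(np.float32)))
im,d,P,T,K=cloud('scene');q=P.reshape(-1,3);k=q[(q[:,2]>.0085)&(q[:,2]<.014)&(q[:,0]>.42)&(q[:,0]<.65)&(q[:,1]>.15)&(q[:,1]<.5)]
print(len(k),cv2.minAreaRect((k[:,:2]*1000).astype(np.float32)));save('s3.png',im)"
```

```text
t 37.8 pos [502.4 397.   64. ] yaw 90.57 tilt [-0.01  -0.066 -0.998] F [-0.32  0.26 -1.15] g 0.72
t 37.85 pos [501.4 396.3  62.3] yaw 90.56 tilt [-0.012 -0.068 -0.998] F [-1.38 -1.07 -3.08] g 0.719
[ 3.9 18.7 30. ]
36630 ((525.1966552734375, 366.8194580078125), (149.1460723876953, 243.12782287597656), 9.3742094039917)
2533 ((527.5966796875, 340.48358154296875), (149.86676025390625, 286.3412780761719), 9.404446601867676)
```

View pics/s3.png

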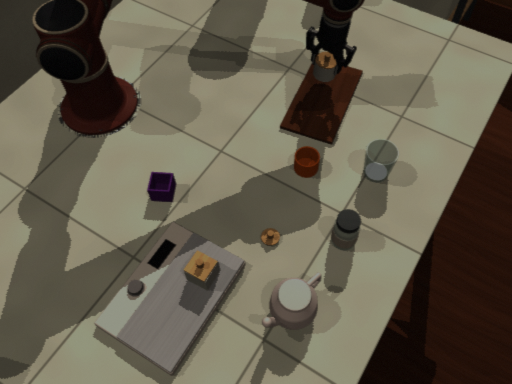

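Tin held over the board's far part, px (325,65). Lowering it there.

Emit:
{"name": "step_arm", "arguments": {"steps": [[2,9,8,0],[2,9,10,0],[0,0,5,0]]}}

```text
time: 38.2
tool_pos: [0.5216, 0.401, 0.0406]
tool_rot: [-0.019, 0.704, 0.71, -0.025]
contact_force: [-0.3, 0.2, -2.0]
gripper_width: 0.721
```

```bash
python3 -c "
from w import *
st();look('x');st();print(go([.518,.4,.031]))"
```

```text
t 38.2 pos [521.6 401.   40.6] yaw 90.5 tilt [-0.009 -0.063 -0.998] F [-0.27  0.16 -1.96] g 0.721
t 38.25 pos [520.6 400.6  39.7] yaw 90.51 tilt [-0.01  -0.065 -0.998] F [-0.54  0.14 -3.02] g 0.722
[-0.5 -2.1  8.9]
```

Emit:
{"name": "step_arm", "arguments": {"steps": [[0,-1,5,0]]}}

```text
time: 38.35
tool_pos: [0.5202, 0.4009, 0.0354]
tool_rot: [-0.019, 0.704, 0.71, -0.026]
contact_force: [-0.1, 0.6, -0.9]
gripper_width: 0.718
```

Emit:
{"name": "step_arm", "arguments": {"steps": [[0,0,1.5,0]]}}

```text
time: 38.45
tool_pos: [0.5197, 0.4007, 0.033]
tool_rot: [-0.019, 0.704, 0.71, -0.026]
contact_force: [0.2, -0.1, -1.1]
gripper_width: 0.722
```

Emit:
{"name": "step_arm", "arguments": {"steps": [[0,0,1,0]]}}

```text
time: 38.55
tool_pos: [0.5197, 0.4007, 0.0321]
tool_rot: [-0.019, 0.704, 0.71, -0.026]
contact_force: [0.0, -0.6, -1.2]
gripper_width: 0.719
```

Emit:
{"name": "step_arm", "arguments": {"steps": [[0,0,1,0]]}}

```text
time: 38.65
tool_pos: [0.5196, 0.4008, 0.0313]
tool_rot: [-0.019, 0.704, 0.71, -0.026]
contact_force: [-0.4, -0.0, -1.5]
gripper_width: 0.723
```

Emit:
{"name": "step_arm", "arguments": {"steps": [[0,0,1,0]]}}

```text
time: 38.75
tool_pos: [0.5196, 0.4009, 0.0305]
tool_rot: [-0.019, 0.704, 0.71, -0.026]
contact_force: [-0.2, -0.1, 2.2]
gripper_width: 0.722
```

Emit:
{"name": "step_arm", "arguments": {"steps": [[0,0,1,0]]}}

```text
time: 38.85
tool_pos: [0.5196, 0.401, 0.0304]
tool_rot: [-0.019, 0.704, 0.71, -0.026]
contact_force: [-3.0, -1.9, 5.6]
gripper_width: 0.723
```

Emit:
{"name": "step_arm", "arguments": {"steps": [[0,0,1,0]]}}

```text
time: 38.95
tool_pos: [0.5196, 0.4011, 0.0305]
tool_rot: [-0.019, 0.704, 0.71, -0.026]
contact_force: [-2.6, -2.0, 4.8]
gripper_width: 0.718
```

Emit:
{"name": "step_arm", "arguments": {"steps": [[0,0,0,0],[0,0,0,0],[0,0,0,0],[0,0,-15,0],[0,0,-30,0],[0,0,-30,0],[0,0,-30,0],[0,0,-20,0]], "claw": 100}}

```text
time: 39.75
tool_pos: [0.5265, 0.4016, 0.1586]
tool_rot: [-0.02, 0.704, 0.71, -0.027]
contact_force: [0.1, 1.4, -0.0]
gripper_width: 0.999
```

```bash
python3 c.py w15 tw,.52,.401,.055,.055,.075 tw,.52,.401,.055,.078,.095
```

```text
t 39.75 pos [526.5 401.6 158.6] yaw 90.53 tilt [-0.011 -0.067 -0.998] F [ 0.15  1.44 -0.03] g 0.999
tw 4383 zmax 68.5 circ [521.  401.6] 32.3 rect [521.3 402.2] [62.3 63.7] 43.0
tw 360 zmax 86.4 circ [521.7 401.4] 7.9 rect [521.8 401.8] [14.8 15. ] 47.3
```

Emit:
{"name": "step_arm", "arguments": {"steps": [[0,0,-5,8.5],[0,0,-5,8.5],[0,0,-5,8.5],[0,0,-5,8.5],[0,0,-5,8.5],[0,0,-5,8.5],[0,0,-5,8.5],[0,0,-5,8.5]]}}

```text
time: 40.6
tool_pos: [0.5321, 0.4036, 0.2101]
tool_rot: [-0.003, 0.982, 0.186, -0.027]
contact_force: [-0.5, -0.1, 0.1]
gripper_width: 1.002
```

Emit:
{"name": "step_arm", "arguments": {"steps": [[0,0,0,8.5],[0,0,0,8.5],[0,0,0,0]]}}

```text
time: 40.9
tool_pos: [0.5326, 0.4039, 0.2124]
tool_rot: [-0.0, 0.999, 0.037, -0.026]
contact_force: [0.9, -0.7, 0.9]
gripper_width: 1.0
```

```bash
python3 -c "
from w import *
st();print(go([.55,-.268,.18]))"
```

```text
t 40.9 pos [532.6 403.9 212.4] yaw 4.3 tilt [-0.051 -0.002 -0.999] F [ 0.86 -0.7   0.92] g 1.0
[-31.3 671.3  32.7]
```

Emit:
{"name": "step_arm", "arguments": {"steps": [[-2,30,0,0],[-2,42,0,0],[-2,42,0,0],[-2,42,0,0],[-2,42,0,0],[-2,42,0,0],[-2,42,0,0],[-2,42,0,0]]}}

```text
time: 41.7
tool_pos: [0.5452, 0.0737, 0.2131]
tool_rot: [-0.001, 0.998, 0.057, -0.024]
contact_force: [0.9, -0.1, 0.1]
gripper_width: 1.002
```

Emit:
{"name": "step_arm", "arguments": {"steps": [[-2,42,0,0],[-2,42,0,0],[-2,42,0,0],[-2,42,0,0],[-2,42,0,0],[-2,42,0,0],[-2,30,0,0],[0,0,0,0]]}}

```text
time: 42.5
tool_pos: [0.5646, -0.2246, 0.2143]
tool_rot: [-0.0, 0.997, 0.068, -0.021]
contact_force: [0.4, -0.2, -0.4]
gripper_width: 1.002
```

```bash
python3 c.py w16 tsq,.559,-.268,.055,.07,.091; python3 -c "
from w import *
st();print(go([.5585,-.2685,.11]))"
```

```text
t 42.5 pos [ 564.6 -224.6  214.3] yaw 7.79 tilt [-0.043 -0.004 -0.999] F [ 0.41 -0.18 -0.44] g 1.002
tsq 3064 zmax 84.5 circ [ 560.6 -267.6] 37.6 rect [ 559.8 -267.8] [54.9 54.7] 3.5
t 42.55 pos [ 564.6 -223.1  214.3] yaw 7.83 tilt [-0.043 -0.005 -0.999] F [-0.12  0.07 -0.03] g 0.999
[ -7.8  44.6 104.5]
```

Emit:
{"name": "step_arm", "arguments": {"steps": [[-4,22,10,4],[-3,21,20,0],[0,0,25,0],[0,0,25,0],[0,0,15,0],[0,0,0,0]]}}

```text
time: 43.15
tool_pos: [0.5599, -0.2621, 0.119]
tool_rot: [-0.0, 0.999, 0.041, -0.019]
contact_force: [-1.0, 0.5, -0.3]
gripper_width: 1.002
```

```bash
python3 -c "
from w import *
st();look('x');st();print(go([.5585,-.2685,.043]))"
```

```text
t 43.15 pos [ 559.9 -262.1  119. ] yaw 4.65 tilt [-0.038 -0.002 -0.999] F [-0.98  0.46 -0.31] g 1.002
t 43.2 pos [ 560.5 -262.4  120.3] yaw 4.64 tilt [-0.037 -0.001 -0.999] F [-0.01 -0.47  0.1 ] g 1.0
[ 0.3  6.  77.3]
```

Emit:
{"name": "step_arm", "arguments": {"steps": [[0,3,18,1],[0,3,20,0],[0,0,18,0],[0,0,12,0]]}}

```text
time: 43.6
tool_pos: [0.5637, -0.2702, 0.056]
tool_rot: [0.004, 0.999, 0.032, -0.013]
contact_force: [0.7, 0.4, 0.1]
gripper_width: 1.001
```

```bash
python3 -c "
from w import *
st();look('x');st();print(go([.5585,-.2685,.043]))"
```

```text
t 43.6 pos [ 563.7 -270.2   56. ] yaw 3.68 tilt [-0.026  0.007 -1.   ] F [0.68 0.44 0.15] g 1.001
t 43.65 pos [ 562.5 -269.6   54. ] yaw 3.68 tilt [-0.028  0.005 -1.   ] F [-1.72  0.37 -1.42] g 0.998
[-3.6 -1.4 11.1]
```

Emit:
{"name": "step_arm", "arguments": {"steps": [[-3,-1,10,0]]}}

```text
time: 43.75
tool_pos: [0.5605, -0.2696, 0.0452]
tool_rot: [0.004, 0.999, 0.032, -0.013]
contact_force: [0.8, -0.4, 1.0]
gripper_width: 0.997
```

Emit:
{"name": "step_arm", "arguments": {"steps": [[0,0,0,0],[0,0,0,0],[0,0,0,0],[0,0,0,0]], "claw": 0}}

```text
time: 44.15
tool_pos: [0.5604, -0.2695, 0.0453]
tool_rot: [0.004, 0.999, 0.032, -0.012]
contact_force: [-0.0, -0.6, -1.7]
gripper_width: 0.624
```

Emit:
{"name": "step_arm", "arguments": {"steps": [[0,0,-12,0],[0,0,-22,0],[0,0,-25,0],[0,0,-15,0],[0,-20,0,0],[0,-35,0,0],[0,-35,0,0],[0,-35,0,0]]}}

```text
time: 44.95
tool_pos: [0.5534, -0.1417, 0.1234]
tool_rot: [0.004, 1.0, 0.029, -0.012]
contact_force: [0.4, 0.3, -2.2]
gripper_width: 0.62
```

```bash
python3 -c "
from w import *
st();print(go([.538,.276,.12]))"
```

```text
t 44.95 pos [ 553.4 -141.7  123.4] yaw 3.29 tilt [-0.024  0.007 -1.   ] F [ 0.38  0.35 -2.22] g 0.62
[ 8.700e+00 -4.179e+02  1.000e-01]
```

Emit:
{"name": "step_arm", "arguments": {"steps": [[1,-38,0,0],[1,-38,0,0],[1,-38,0,0],[1,-38,0,0],[1,-38,0,0],[1,-38,0,0],[1,-38,0,0],[1,-38,0,0]]}}

```text
time: 45.75
tool_pos: [0.5332, 0.1811, 0.1166]
tool_rot: [0.002, 0.999, 0.03, -0.016]
contact_force: [1.2, 1.0, -2.2]
gripper_width: 0.622
```

Emit:
{"name": "step_arm", "arguments": {"steps": [[1,-38,0,0],[0,-36,0,0],[0,-20,0,0],[0,0,0,0]]}}

```text
time: 46.15
tool_pos: [0.5216, 0.2853, 0.1136]
tool_rot: [0.002, 0.999, 0.034, -0.019]
contact_force: [0.4, -0.6, -1.4]
gripper_width: 0.621
```

```bash
python3 -c "
from w import *
st();look('x');st();print(go([.538,.276,.04]))"
```

```text
t 46.15 pos [521.6 285.3 113.6] yaw 3.85 tilt [-0.038  0.002 -0.999] F [ 0.4  -0.64 -1.45] g 0.621
t 46.2 pos [521.5 284.2 113.4] yaw 3.8 tilt [-0.039  0.003 -0.999] F [-0.3  -0.79 -3.45] g 0.621
[18.8  9.1 72.7]
```

Emit:
{"name": "step_arm", "arguments": {"steps": [[9,4,14,0],[9,3,18,0],[0,0,18,0],[0,0,14,0],[0,0,6,0]]}}

```text
time: 46.7
tool_pos: [0.5386, 0.2726, 0.0372]
tool_rot: [0.003, 0.999, 0.031, -0.019]
contact_force: [-0.5, 0.0, -1.9]
gripper_width: 0.622
```

```bash
python3 -c "
from w import *
st();look('x');st();print(go([.538,.276,.03]))"
```

```text
t 46.7 pos [538.6 272.6  37.2] yaw 3.55 tilt [-0.039  0.005 -0.999] F [-0.51  0.01 -1.94] g 0.622
t 46.75 pos [537.9 272.4  36.4] yaw 3.55 tilt [-0.04   0.006 -0.999] F [-1.22 -1.15 -3.09] g 0.627
[ 0.5 -3.6  6.3]
```

Emit:
{"name": "step_arm", "arguments": {"steps": [[0,0,4,0]]}}

```text
time: 46.85
tool_pos: [0.5385, 0.2721, 0.0326]
tool_rot: [0.003, 0.999, 0.031, -0.02]
contact_force: [0.9, 0.3, -2.0]
gripper_width: 0.623
```

Emit:
{"name": "step_arm", "arguments": {"steps": [[0,0,1.5,0]]}}

```text
time: 46.95
tool_pos: [0.5382, 0.2717, 0.0306]
tool_rot: [0.003, 0.999, 0.03, -0.02]
contact_force: [0.6, -0.3, -2.1]
gripper_width: 0.626
```

Emit:
{"name": "step_arm", "arguments": {"steps": [[0,0,1,0]]}}

```text
time: 47.05
tool_pos: [0.5386, 0.2718, 0.0301]
tool_rot: [0.003, 0.999, 0.03, -0.019]
contact_force: [-0.1, 0.8, -2.2]
gripper_width: 0.619
```

Emit:
{"name": "step_arm", "arguments": {"steps": [[0,0,1,0]]}}

```text
time: 47.15
tool_pos: [0.539, 0.2719, 0.0297]
tool_rot: [0.003, 0.999, 0.03, -0.019]
contact_force: [0.5, 0.7, -2.1]
gripper_width: 0.624
```

Emit:
{"name": "step_arm", "arguments": {"steps": [[0,0,1.3,0]]}}

```text
time: 47.25
tool_pos: [0.5394, 0.2722, 0.0291]
tool_rot: [0.003, 0.999, 0.031, -0.018]
contact_force: [-0.7, -0.4, -2.6]
gripper_width: 0.619
```

Emit:
{"name": "step_arm", "arguments": {"steps": [[0,0,1.2,0]]}}

```text
time: 47.35
tool_pos: [0.5396, 0.2724, 0.0283]
tool_rot: [0.003, 0.999, 0.031, -0.018]
contact_force: [-0.6, 0.2, 2.5]
gripper_width: 0.623
```

Emit:
{"name": "step_arm", "arguments": {"steps": [[0,0,0.5,0],[0,0,0,0]]}}

```text
time: 47.55
tool_pos: [0.5399, 0.2726, 0.0285]
tool_rot: [0.003, 0.999, 0.031, -0.017]
contact_force: [-0.5, 0.1, -0.9]
gripper_width: 0.624
```

Emit:
{"name": "step_arm", "arguments": {"steps": [[0,0,0,0],[0,0,0,0],[0,0,0,0],[0,0,-15,0],[0,0,-35,0],[0,0,-35,0],[0,0,-35,0],[0,0,-20,0]], "claw": 100}}

```text
time: 48.35
tool_pos: [0.5438, 0.2733, 0.1747]
tool_rot: [0.003, 0.999, 0.031, -0.019]
contact_force: [0.5, 0.1, -0.7]
gripper_width: 1.0
```

Emit:
{"name": "step_arm", "arguments": {"steps": [[-20,35,0,0],[-20,35,0,0],[-20,35,0,0],[-20,35,0,0],[-10,20,0,0],[0,0,0,0]]}}

```text
time: 48.95
tool_pos: [0.4671, 0.1048, 0.1938]
tool_rot: [0.001, 0.999, 0.032, -0.007]
contact_force: [0.2, 0.5, 0.4]
gripper_width: 1.001
```

```bash
python3 - <<'E'
from w import *
st();im,d,P,T,K=cloud('scene');save('s4.png',im);im2,d2,P2,_,_=cloud('side')
for c,Q in [('scene',P),('side',P2)]:
  Q=Q.reshape(-1,3)
  for n,x,y,b in [('w',.5205,.401,.012),('s',.539,.272,.012),('keytop',.448,-.3715,0)]:
    for z0,z1 in ([(b+.044,b+.062),(b+.066,b+.08)] if b else [(.029,.042)]):
      k=Q[(np.hypot(Q[:,0]-x,Q[:,1]-y)<(.05 if b else .025))&(Q[:,2]>z0)&(Q[:,2]<z1)]
      if len(k)>5: print(c,n,len(k),np.round(cv2.minEnclosingCircle((k[:,:2]*1000).astype(np.float32))[0],1),'z',(np.median(k[:,2])*1000).round(1))
  for n,x,y in [('teapot',.752,-.24),('carafe',.761,.2),('syrup',.776,-.032)]:
    k=Q[(np.hypot(Q[:,0]-x,Q[:,1]-y)<.08)&(Q[:,2]>.03)];o=np.load('/tmp/%s.npz'%c)['P'].reshape(-1,3);o=o[(np.hypot(o[:,0]-x,o[:,1]-y)<.08)&(o[:,2]>.03)]
    print(n,np.median(k,0).round(3),np.median(o,0).round(3))
E
```

```text
t 48.95 pos [467.1 104.8 193.8] yaw 3.7 tilt [-0.014  0.002 -1.   ] F [0.22 0.49 0.41] g 1.001
scene w 303 [517.2 395.5] z 63.9
scene w 21 [520.5 397.6] z 81.4
scene s 331 [538.  269.5] z 63.9
scene s 24 [537.4 269.4] z 81.9
scene keytop 153 [ 448.1 -372.8] z 32.9
teapot [ 0.767 -0.242  0.086] [ 0.767 -0.242  0.086]
carafe [0.76  0.21  0.066] [0.76  0.209 0.066]
syrup [ 0.78  -0.031  0.094] [ 0.78  -0.031  0.094]
side w 159 [522.  399.3] z 68.3
side w 18 [520.  397.4] z 84.1
side s 189 [537.9 273.4] z 67.9
side s 20 [538.4 272.8] z 85.1
side keytop 157 [ 447.8 -369.3] z 35.2
teapot [ 0.749 -0.25   0.084] [ 0.749 -0.25   0.084]
carafe [0.76  0.179 0.071] [0.759 0.182 0.071]
syrup [ 0.772 -0.032  0.077] [ 0.772 -0.032  0.077]
```

View pics/s4.png

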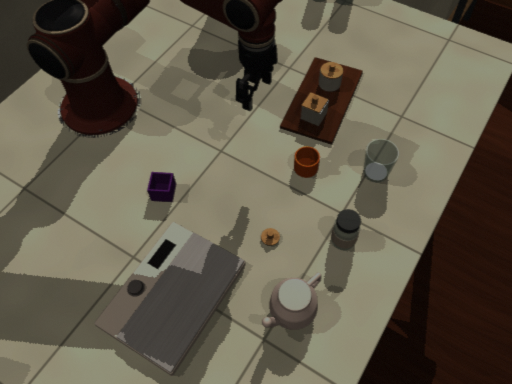

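Both tins stand upright and closed on the board, px (331,75) and (315,108). The key is up, the bystanders haven't moved, and the gripper is clear, so I'm handing in.

```bash
python3 -c "
from plant import *
print(job_done())"
```

```text
the job is handed in; nothing more can be done
None
```

I finished the job and handed it in at about 49 s. The hand-in gave no verdict.

**What I did**
- **Zeroing:** I pressed the key on the empty scale until it clicked. The force rose to about 3.3 N and fell to 1.1 N at roughly 5 mm of travel, short of the stop.
- **Weighing:** The narrow tin was absent, so its lid stayed put. I closed the square and wide tins with their own lids, stood both on the plate and pressed the key again. The force went from 4.4 to 1.5 N, again about 5 mm down.
- **Serving:** I moved both tins, still closed, to the serving board.

**Last checks**
- **Tins:** Lid and knob heights from both cameras match closed, upright tins on the board, at about (538, 271) and (520, 398) mm.
- **Key and bystanders:** The key top is back at its starting height. The teapot, carafe and jar are within 3 mm of where they were, which is inside the measuring noise.
- **Look-alikes:** In the last picture the purple and orange ones look untouched.

**What disagreed**
- **Camera offsets:** The scene and side cameras differ by 2–4 mm in height and y, and the wrist camera was about 2 mm off. I used differences within one image for the lid fits.
- **Tool tilt:** The tool drifted up to about 6° off vertical during fast moves. I removed most of that before fitting the wide lid. The wide tin was still about 2° off level in the gripper when I set it down on the plate and again on the board. It measured level afterwards.

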